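Fetch a waxed wheel on a spindle

TASK

The wooden wheel in the cradle is freshly waxed, so keep the gripper off it: take the spindle by its orange handle, thread it through the wheel's bore from the open side of the cradle and press the collar home against the hub with a steady push of about 10 N (never more than 20 N) for half a second against the sprung stop. Then lift the wheel out on the spindle and hang the spindle level in the two notched posts of the stand, with the wheel between the posts and the handle outside, let go, and leave the glasses, the tape measure and the roll of tape alone.

Things in the scene. Friction and masses are not known exactly. Their poses are not given: they have to be found in the camera images.
- spindle: steel spindle, orange handle, 140 g, lying level on the bench at the right. Origin: on its axis, mid-handle, 17 mm above the bench; +y runs along it to the nose, z up. Along y: handle -20 to 20 mm (24 wide in x, 34 high in z; grip across the 24 from above); neck 16 mm dia. to 52; collar 34 mm dia. 52 to 58; shaft 16 mm dia. to 116; nose tapering to 6 mm dia. at 128
- wheel: brown wooden wheel, 76 mm dia., rim 28 mm wide, darker hub 36 mm dia. and 34 long (17 each side); 80 to 150 g. Origin at its centre; y is the axis of its through bore, 19 mm dia. It starts on its rim in the cradle, bore level, 55 mm above the bench; it can spin and slide along the cradle. With the collar on the hub its centre is 75 mm from the spindle's origin
- cradle: fixed plywood cradle 116 x 96 mm at the left, 74 mm tall. Origin on the bench under its V; thread the spindle along its +y (base ends at y = -34 mm). At +y two rubber pads on springs (6 N/mm together, 6 mm travel) form the stop; 42 mm gap between them, open above, for the nose. Its setting is not measured: pushed along +y the wheel slides 2 to 14 mm before it meets the pads
- cradle_axis (a point): the axis of the wheel when it lies in the cradle's V, 55 mm above the cradle's origin
- stand: fixed wooden stand ahead, base 86 x 94 x 12 mm; two posts 8 mm thick at y = -35 and +35 mm, 92 mm tall (62 mm clear between), each with a 90 degree V notch, 34 mm wide at the mouth. Origin on the bench under its centre; y runs through both notches. The spindle lies with its nose to +y: neck in the -y post, shaft beyond the wheel in the +y post
- stand_mid (a point): midway between the two notches, on the axis that the spindle has when it lies in both, 78 mm above the bench
- spindle_mid (a point): point on the spindle's axis 71 mm from its origin, which comes to stand_mid when the spindle hangs centred in the stand; about 10 mm either way along the spindle is also right
- spindle_seat (a point): point on the spindle's axis 75 mm from its origin, where the wheel's centre is when the collar bears on the hub
- spindle_nose (a point): the end of the spindle's nose, 128 mm from its origin
- glasses: pair of glasses with a thin black frame, about 145 x 145 x 47 mm, loose on the bench; not to be moved. Origin on the bench under its middle
- tape_measure: yellow tape measure, 37 x 82 x 65 mm, loose on the bench; not to be moved. Origin on the bench under its middle
- tape_roll: roll of masking tape lying flat, 95 mm across, 24 mm high, loose on the bench; not to be moved. Origin on the bench under its middle
Not all that is in view belongs to the job. Of the things like the spindle, leave any that is purple; of the rest the larger one is meant.

How it is judged:
By the outcome, as a careful person would: the job done as asked, in the order asked, and still so for the second after the job is handed in, with the robot touching nothing.
It also fails if it takes over 66 s, if anything falls off the work surface, if the arm or the gripper's body presses on something with over 40 N, if the wrist force passes 120 N, or if a joint passes its speed limit or range.

ROBOT

A 7-joint arm with a two-finger parallel gripper is mounted at the origin on the work surface; the furniture and walls round the work are solid. World frame = base frame: x ahead of the robot, y to its left, z up, the work surface at z = 0. Lengths are in m, angles in rad, forces in N, time in s.
With the tool pointing down it reaches from about 0.425 to 0.95 m from the base axis. Payload 16.7 kg.
Tool frame: the origin (TCP) lies midway between the tips of the shut fingers; the grasp point (between the pads) lies 19 mm behind it; z points along the fingers, y is the direction in which the jaws open and shut (so a half turn about z gives the same grasp; the last joint's range is limited). The gripper opens to 94 mm and grips with 3 to 60 N. Pads are 16 mm wide; open, the fingers measure 119 mm over their backs; the gripper's body (75 mm by 177 mm) begins 78 mm behind the grasp point.
Start: joints at [1.01, 0.426, 0.074, 1.606, -0.034, 1.111, -0.067], TCP at [0.27, -0.619, 0.205] pointing down, gripper open.
Joint ranges: [-2.85, 2.85], [-0.5, 2.14], [-1.23, 1.37], [0.21, 2.46], [-1.02, 4.16], [0.16, 2.05], [-2.73, 2.73]. Speed limits (rad/s): [1.89, 1.89, 2.39, 2.39, 3.01, 3.01, 3.01].

INTERFACE

Orientations are given as a unit quaternion [x, y, z, w].
In Python, from workcell import telemetry, optics, workorder, spotter gives the robot as it stands. The module is installed in compiled form; this text tells all that it offers.
- The arm moves only by the shell command python3 -m pendant 'ROWS' [OPENING] [FORCE]. ROWS is JSON, a list of rows, each an object with "translation": the shift along the tool's x, y, z in m, a list of three; "dr": the turn, a rotation vector about the tool's x, y, z in degrees, a list of three. In form: [{"translation": [dx, dy, dz], "dr": [wx, wy, wz]}, ...]. A call has 1 to 20 rows; each row shifts and turns the commanded pose from where the row before left it, along the tool's axes as they then stand; what a row does not reach is not made up. A row lasts 1/12 s, in which the tool goes at most 41.7 mm and 7.16 degrees, less where a joint would pass 70% of its speed; a pose out of reach is approached as far as the arm can. A call with a gripper value outside its range is refused whole. OPENING is the finger opening in m, from 0 to 0.094, set as the call begins (- or left out, the last holds). The fingers move at their own pace and stop on an object; FORCE is the grip in N (left out, the last holds). Time passes only in rows, so rows that do not move let the fingers close. It gives the time, the measured TCP pose, the force and the opening at its end, in the units of the state.
- telemetry.get_state(): the state, without advancing time (a new reading comes with each control period).
- optics.camera(name): name is "side" or "top"; returns a dict with "pixels" (420x560x3 uint8, red, green, blue), "z_map" (420x560 float32, m along the optical axis (not along the pixel's ray), 0 where there is no reading), "fx", "fy", "cx", "cy" (pixels), "origin" and "rotation" of the camera in the world. Camera axes: x right, y up, looking along -z (the intrinsics and any distortion apply to the point x, -y, -z); pixel columns grow to the right and rows downward; lengths in m; the calibration is good to about 2 mm. A picture is of the moment at which its call begins.
- workorder.close_job(): hands the job in, once; it reports no verdict.
Trained networks look in a picture, given as the dict that the camera call returned (one of the last four; its "shot" number tells which), for a name from the list of things; names that differ only in an ending like _2 or _b are one class to them, and where a whole thing is asked for, a point or a joint stands for the part that bears it (a point fixed in the world has none). Each returns a list of dicts, best first, with "score" (0 to 1); they miss things now and then, are a little off and sometimes report something else, mostly with a low value. They report only what shows in the picture. A call takes as long as a camera call. They do not tell look-alikes from the thing itself.
- spotter.cut_out(name, picture): "region" (420x560 bool, what is visible of it) and "extent" ([left, top, width, height] in pixels, round what is visible of it).
- spotter.mark_of(name, picture): "centre" ([row, column] in pixels: a listed point, or the origin of a listed thing).
The state is a dict: "clock": time; "joints": joint angles; "qvel": joint speeds; "joint_efforts": joint torques, N m; "tcp_pos": TCP position; "orientation": TCP orientation; "ft_force": force on the tool from outside, world axes, zero at the start; "ft_torque": the same for the moment, N m; "finger_gap": finger opening in m.
Only numpy, scipy, OpenCV 4.12 (cv2) and the standard library are available. Lean on these libraries where they do the work, as an engineer would, in place of code of your own. Each camera call takes 0.05 s, during which the arm holds its last target.

## Working session

There is one attempt and no reset: what is moved stays moved. The work goes in short steps, Python scripts to look and compute and a shell command to move; the robot and the scene stay as the last step left them, time stands still between calls to the robot, and variables do not carry over. Pictures are saved under pics/ and viewed, and the job is handed in when it is done.

```bash
mkdir -p pics; ls; cat > h.py <<'E'
import numpy as np, cv2
from workcell import telemetry, optics, workorder, spotter
def save(p,name): cv2.imwrite('pics/'+name+'.png', p['pixels'][:,:,::-1])
E
python3 - <<'E'
from h import *
np.set_printoptions(precision=4,suppress=True)
s=telemetry.get_state()
for k,v in s.items(): print(k,v)
for n in('side','top'):
    p=optics.camera(n); save(p,n+'0'); print({k:v for k,v in p.items() if k not in('pixels','z_map')})
    for t in ['spindle','wheel','cradle','stand','glasses','tape_measure','tape_roll']:
        for r in spotter.cut_out(t,p)[:3]: print(n,t,round(r['score'],2),r['extent'],int(r['region'].sum()))
    for t in ['spindle','wheel','cradle','stand','cradle_axis','stand_mid','spindle_nose','spindle_seat']:
        for r in spotter.mark_of(t,p)[:3]: print(n,'mark',t,round(r['score'],2),r['centre'])
E
```

```text
pics
clock 0.0
joints [ 1.0095  0.4267  0.0739  1.6066 -0.0341  1.1108 -0.0671]
qvel [-0.     -0.0022  0.0007  0.0013  0.0002 -0.0022 -0.0005]
joint_efforts [ -0.0003 -93.5813   3.6665 -45.4196  -0.049    0.0202   0.0002]
tcp_pos [ 0.2699 -0.6182  0.2048]
orientation [ 0.9789  0.2044 -0.0002 -0.0006]
ft_force [-0.3715  0.0243  0.0487]
ft_torque [-0.0305 -0.0075 -0.0116]
finger_gap 0.09396527110078623
{'fx': 431.2752494213808, 'fy': 431.2752494213808, 'cx': 280.08864154256395, 'cy': 212.6472727363375, 'origin': array([-0.0665,  0.931 ,  0.7045]), 'rotation': array([-0.1384,  0.4882,  0.8338, -0.2174]), 'shot': 1}
side spindle 0.6 [331.0, 226.7, 14.5, 16.8] 156
side spindle 0.57 [282.3, 219.9, 34.4, 9.7] 180
side wheel 0.68 [153.9, 285.9, 33.0, 28.7] 672
side wheel 0.54 [263.9, 217.9, 33.7, 30.7] 551
side cradle 0.71 [135.1, 296.7, 66.7, 48.3] 1793
side stand 0.96 [265.3, 217.1, 34.4, 34.1] 588
side glasses 0.77 [223.8, 292.7, 84.9, 45.9] 361
side tape_roll 0.71 [266.8, 214.1, 35.6, 35.3] 590
side tape_roll 0.66 [187.2, 237.6, 33.0, 23.4] 502
side mark spindle 0.71 [228.0, 307.1]
side 
[... 838 characters left out ...]
 stand 0.75 [242.3, 196.3, 38.4, 34.7] 1110
top glasses 0.7 [129.5, 232.3, 15.7, 14.0] 9
top tape_measure 0.47 [100.0, 162.5, 45.2, 44.0] 1128
top tape_roll 0.81 [205.7, 126.1, 35.1, 35.5] 410
top mark spindle 0.54 [218.7, 318.6]
top mark spindle 0.46 [266.9, 301.1]
top mark wheel 0.96 [178.0, 123.1]
top mark cradle 0.59 [185.2, 131.6]
top mark stand 0.57 [213.7, 262.1]
top mark cradle_axis 0.69 [183.5, 124.2]
top mark stand_mid 0.86 [213.9, 264.0]
top mark stand_mid 0.64 [144.3, 224.2]
top mark spindle_nose 0.74 [246.3, 327.2]
top mark spindle_nose 0.69 [183.0, 312.6]
top mark spindle_seat 0.9 [239.1, 388.5]
top mark spindle_seat 0.77 [254.1, 314.5]
top mark spindle_seat 0.63 [198.8, 313.9]
```

View pics/side0.png

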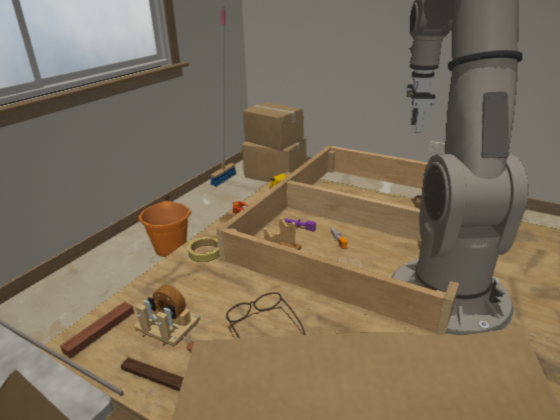

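View pics/top0.png

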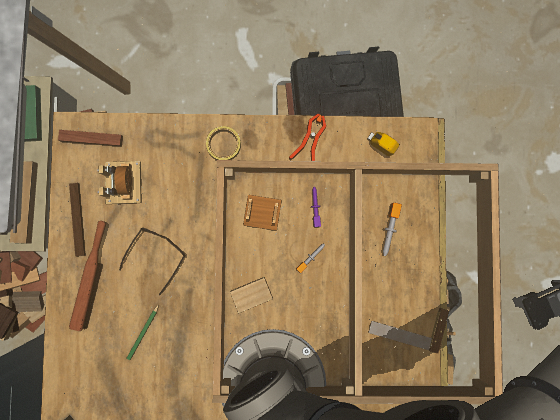

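The top view shows three spindle-like things: the large orange-handled one at about (391,228), a small orange-handled one at (310,258), and a purple one at (316,207). The large orange one is meant. The cradle is at (122,183) and the stand at (262,213), inside a low-walled bay. Next I take a close crop and a depth measurement.

```bash
cat >> h.py <<'E'
from scipy.spatial.transform import Rotation as R
def world(p):
    z=p['z_map']; v,u=np.mgrid[0:420,0:560]
    c=np.stack([(u-p['cx'])/p['fx']*z,-(v-p['cy'])/p['fy']*z,-z],-1)
    return R.from_quat(p['rotation']).apply(c.reshape(-1,3)).reshape(420,560,3)+p['origin']
def ray(p,u,v):
    c=np.array([(u-p['cx'])/p['fx'],-(v-p['cy'])/p['fy'],-1.])
    return p['origin'],R.from_quat(p['rotation']).apply(c)
def atz(p,u,v,z):
    o,d=ray(p,u,v); return o+d*(z-o[2])/d[2]
def proj(p,X):
    c=R.from_quat(p['rotation']).inv().apply(np.asarray(X)-p['origin'])
    return np.stack([p['cx']+p['fx']*c[...,0]/-c[...,2], p['cy']-p['fy']*c[...,1]/-c[...,2]],-1)
def crop(p,u0,v0,u1,v1,name,k=6):
    im=p['pixels'][v0:v1,u0:u1,::-1]; cv2.imwrite('pics/'+name+'.png',cv2.resize(im,None,fx=k,fy=k,interpolation=cv2.INTER_CUBIC))
E
python3 - <<'E'
from h import *
np.set_printoptions(precision=4,suppress=True)
p=optics.camera('top'); W=world(p)
for n,u,v in [('bench',200,280),('bench r',430,240),('walltop mid',358,260),('wall left',223,260),('wall right',493,260),('wall far',300,167),('wall near',300,392),('handle',395,210),('shaft',389,240),('wheel',122,180),('stand base',262,215),('postL',249,210),('postR',277,210),('tape',383,142),('small handle',302,267),('roll',208,140),('pliers',320,125)]:
    print(n,W[v,u])
crop(p,340,160,440,280,'spin0',5); crop(p,85,145,165,215,'crad0',8); crop(p,230,180,350,280,'stand0',6)
import numpy as np
a=cv2.imread('pics/spin0.png');b=cv2.imread('pics/stand0.png')
np.save('top0.npy',p,allow_pickle=True)
q=optics.camera('side'); np.save('side0.npy',q,allow_pickle=True)
crop(q,120,200,360,360,'side_c',3)
E
```

```text
bench [ 0.2771  0.2001 -0.0018]
bench r [ 0.3931 -0.435   0.0028]
walltop mid [ 0.3391 -0.2183  0.095 ]
wall left [0.3348 0.1323 0.0672]
wall right [ 0.3424 -0.5687  0.0992]
wall far [ 0.5786 -0.0662  0.0998]
wall near [ 0.0767 -0.0541  0.3515]
handle [ 0.4733 -0.3297  0.0359]
shaft [ 0.3918 -0.315   0.0269]
wheel [0.5399 0.3955 0.0911]
stand base [0.457  0.032  0.0103]
postL [0.467  0.0659 0.0678]
postR [ 0.4714 -0.0092  0.0071]
tape [ 0.6549 -0.292   0.0614]
small handle [ 0.3162 -0.0784  0.0216]
roll [0.6613 0.1829 0.0222]
pliers [ 0.7133 -0.1281 -0.0024]
```

View pics/spin0.png

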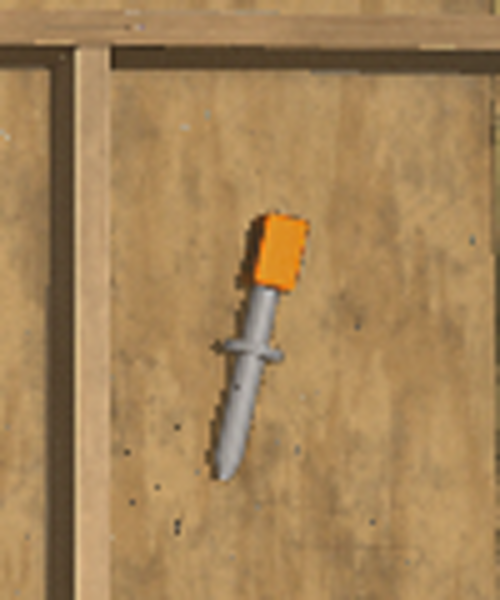

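View pics/crad0.png

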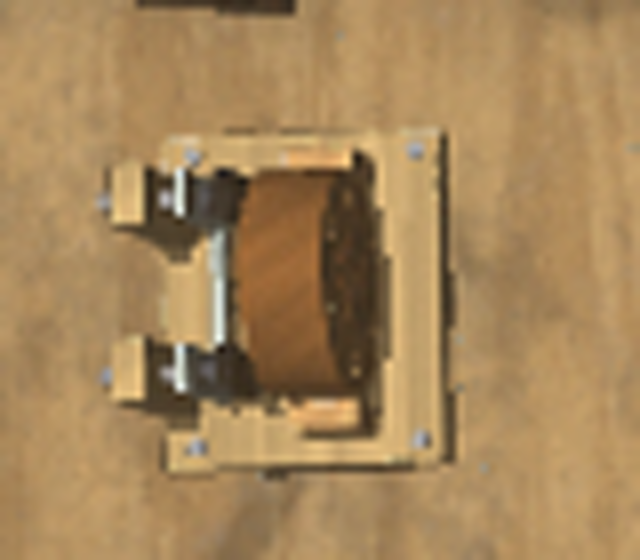

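View pics/stand0.png

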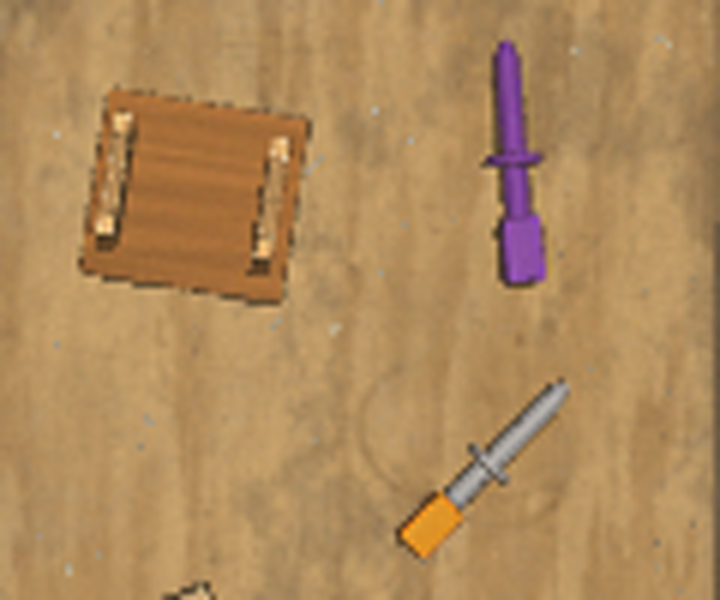

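View pics/side_c.png

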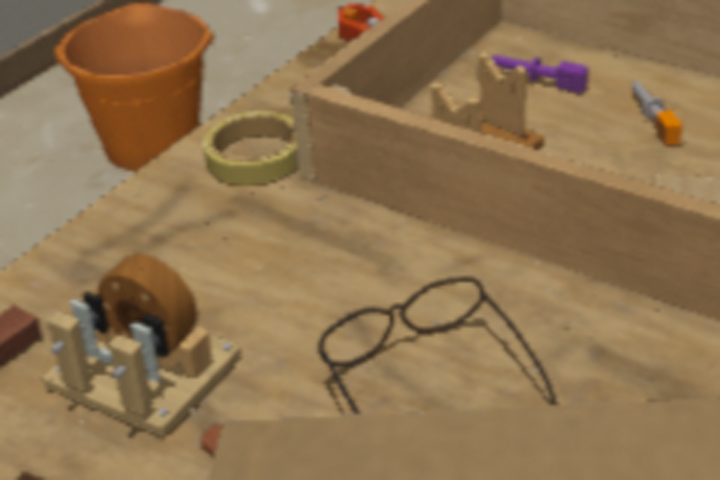

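The crop confirms the large orange-handled spindle, with its collar at about (389,229) and its nose at (384,255) pointing towards the robot. The pads on the cradle face world +y, so the open side faces −y. Next I measure the poses.

```bash
python3 - <<'E'
from h import *
np.set_printoptions(precision=4,suppress=True)
p=np.load('top0.npy',allow_pickle=True).item(); q=np.load('side0.npy',allow_pickle=True).item()
W=world(p); V=world(q)
im=p['pixels'].astype(int); hsv=cv2.cvtColor(p['pixels'],cv2.COLOR_RGB2HSV)
sub=np.zeros((420,560),bool); sub[195:262,370:410]=1
org=sub&(hsv[...,1]>200)&(hsv[...,0]<20)&(hsv[...,2]>150)
z=W[...,2]
gray=sub&(hsv[...,1]<60)&(hsv[...,2]>90)
print(org.sum(),gray.sum())
for nm,m,zz in(('org',org,.034),('gray',gray,.022)):
    vv,uu=np.nonzero(m); c=(uu.mean(),vv.mean()); print(nm,c,atz(p,*c,zz), uu.min(),uu.max(),vv.min(),vv.max(), 'depth z',np.median(z[m]))
    r=cv2.minAreaRect(np.stack([uu,vv],1).astype(np.float32)); print(r)
m=org|gray; vv,uu=np.nonzero(m)
P=np.array([atz(p,u,v,.022) for u,v in zip(uu,vv)])
c=P.mean(0); d=np.linalg.svd(P-c)[2][0]; 
if d[0]>0:d=-d
print('axis',c,d,np.degrees(np.arctan2(d[1],d[0])), 'extent',np.sort((P-c)@d)[[0,-1]])
# stand: side and top
for nm,a in(('top',p),('side',q)):
    Wa=world(a)
    for zlo,zhi in((.085,.099),(.06,.085),(.006,.02)):
        s=(Wa[...,0]>.4)&(Wa[...,0]<.54)&(Wa[...,1]>-.04)&(Wa[...,1]<.11)&(Wa[...,2]>zlo)&(Wa[...,2]<zhi)
        if s.sum()>5: print('stand',nm,zlo,s.sum(),Wa[s].mean(0),Wa[s].min(0),Wa[s].max(0))
    s=(Wa[...,0]>.45)&(Wa[...,0]<.63)&(Wa[...,1]>.3)&(Wa[...,1]<.5)&(Wa[...,2]>.005)
    print('cradle',nm,s.sum(),Wa[s].min(0),Wa[s].max(0))
    w=s&(Wa[...,2]>.08); print('wheel top',w.sum(),Wa[w].mean(0),Wa[w].min(0),Wa[w].max(0))
# cradle corners on top picture
for k,(u,v) in {'NE':(440,130),'SE':(437,462),'SW':(170,470),'NW':(165,140)}.items():
    print(k,atz(p,85+u/8,145+v/8,.012))
for k,(u,v) in {'NW':(108,90),'NE':(311,120),'SE':(281,304),'SW':(79,268),}.items():
    print('st',k,atz(p,230+u/6,180+v/6,.012))
for k,(u,v) in {'La':(122,122),'Lb':(104,225),'Ra':(280,150),'Rb':(261,248),}.items():
    print('post',k,atz(p,230+u/6,180+v/6,.092))
def tri(a,ua,b,ub):
    o1,d1=ray(a,*ua);o2,d2=ray(b,*ub);A=np.stack([d1,-d2],1);s=np.linalg.lstsq(A,o2-o1,rcond=None)[0]
    x,y=o1+d1*s[0],o2+d2*s[1]; return (x+y)/2,np.linalg.norm(x-y)
print('wheel',tri(p,(123.1,178.0),q,(167.3,299.7)))
print('caxis',tri(p,(124.2,183.5),q,(167.8,302.4)))
print('smid',tri(p,(264,213.9),q,(278.6,224.1)))
E
```

```text
118 212
org (np.float64(395.6271186440678), np.float64(209.91525423728814)) [ 0.4737 -0.3318  0.034 ] 391 401 203 217 depth z 0.03390787032486364
((395.52947998046875, 209.8823699951172), (8.246211051940918, 14.067066192626953), 14.03624439239502)
gray (np.float64(388.8820754716981), np.float64(235.13679245283018)) [ 0.4051 -0.3158  0.022 ] 383 395 217 255 depth z 0.023079220840059866
((389.3976135253906, 236.12705993652344), (10.230539321899414, 38.56822204589844), 5.19442892074585)
axis [ 0.4299 -0.3226  0.022 ] [-0.9676  0.2525 -0.    ] 165.37234557797004 extent [-0.0656  0.0817]
stand top 0.085 27 [0.4623 0.0343 0.087 ] [ 0.4326 -0.0077  0.0851] [0.4946 0.0729 0.0916]
stand top 0.06 107 [0.4648 0.033  0.0753] [ 0.433  -0.008   0.0605] [0.495  0.0731 0.0848]
stand top 0.006 905 [0.4646 0.0321 0.0118] [ 0.4104 -0.0313  0.006 ] [0.54   0.109  0.0199]
cradle top 1657 [0.4504 0.31   0.005 ] [0.6285 0.4975 0.099 ]
wheel top 244 [0.5431 0.4004 0.0891] [0.5139 0.3855 0.08  ] [0.5754 0.4571 0.099 ]
stand side 0.085 18 [0.4637 0.0459 0.0865] [ 0.4315 -0.0034  0.0851] [0.4941 0.0753 0.0886]
[... 202 characters left out ...]
 [0.4814 0.3658 0.0051] [0.5981 0.4735 0.0959]
wheel top 249 [0.5372 0.4049 0.0879] [0.5128 0.3866 0.0801] [0.5702 0.4178 0.0959]
NE [0.6014 0.3698 0.012 ]
SE [0.4868 0.3676 0.012 ]
SW [0.483  0.4583 0.012 ]
NW [0.5967 0.4638 0.012 ]
st NW [0.5116 0.0712 0.012 ]
st NE [ 0.4989 -0.0221  0.012 ]
st SE [ 0.4143 -0.0092  0.012 ]
st SW [0.4298 0.0833 0.012 ]
post La [0.4907 0.062  0.092 ]
post Lb [0.446  0.0691 0.092 ]
post Ra [ 0.4794 -0.0066  0.092 ]
post Rb [0.4368 0.0011 0.092 ]
wheel (array([0.5487, 0.4018, 0.0575]), np.float64(0.000870569144270087))
caxis (array([0.539 , 0.4032, 0.0539]), np.float64(0.0104562001269723))
smid (array([0.4617, 0.0292, 0.0877]), np.float64(0.01285102667412207))
```

```bash
cat > ov.py <<'E'
from h import *
def circ(c,ang,y,r,n=48):
    t=np.linspace(0,2*np.pi,n); a=np.radians(ang); d=np.array([np.cos(a),np.sin(a),0]); s=np.array([d[1],-d[0],0])
    return np.array(c)+d*y+np.outer(np.cos(t),s)*r+np.outer(np.sin(t),[0,0,1])*r
def draw(p,curves,box,name,k=8):
    u0,v0,u1,v1=box
    im=cv2.resize(p['pixels'][v0:v1,u0:u1,::-1],None,fx=k,fy=k,interpolation=cv2.INTER_CUBIC)
    for X,col in curves:
        uv=(proj(p,X)-[u0,v0]+.5)*k
        cv2.polylines(im,[np.int32(uv).reshape(-1,1,2)],False,col,1)
    cv2.imwrite('pics/'+name+'.png',im)
E
python3 - <<'E'
from ov import *
p=np.load('top0.npy',allow_pickle=True).item(); q=np.load('side0.npy',allow_pickle=True).item()
c=[.5425,.402,.055];a=92
cs=[(circ(c,a,-14,0)*0+circ(c,a,-.014,.038),(0,255,0)),(circ(c,a,.014,.038),(0,255,0)),(circ(c,a,-.017,.018),(255,0,255)),(circ(c,a,.017,.018),(255,0,255))]
def rect(o,a,x0,x1,y0,y1,z):
    a=np.radians(a); d=np.array([np.cos(a),np.sin(a),0]); s=np.array([d[1],-d[0],0])
    return np.array([np.array(o)+s*x+d*y+[0,0,z] for x,y in((x0,y0),(x1,y0),(x1,y1),(x0,y1),(x0,y0))])
cs.append((rect([c[0],c[1]+.001,0],a,-.058,.058,-.034,.062,.012),(255,255,0)))
draw(p,cs,(85,150,155,215),'ovc_t',10); draw(q,cs,(120,270,220,350),'ovc_s',7)
o=[.463,.031,0];a=81.4
cs=[(rect(o,a,-.043,.043,-.047,.047,.012),(255,255,0))]
cs+=[(rect(o,a,-.022,.022,y-.004,y+.004,.092),(0,255,0)) for y in(-.035,.035)]
d=np.array([np.cos(np.radians(a)),np.sin(np.radians(a)),0])
cs.append((np.array([np.array(o)+[0,0,.078]+d*t for t in(-.06,.06)]),(0,0,255)))
draw(p,cs,(235,185,290,235),'ovs_t',12); draw(q,cs,(250,205,310,265),'ovs_s',10)
o=np.array([.4737,-.3318,.017]);a=166.5
d=np.array([np.cos(np.radians(a)),np.sin(np.radians(a)),0])
cs=[(rect(o,a,-.012,.012,-.02,.02,.017),(255,0,0)),(rect(o,a,-.008,.008,.02,.116,0),(0,255,0)),(rect(o,a,-.017,.017,.052,.058,0),(0,255,0)),(np.array([o,o+d*.128]),(0,0,255))]
draw(p,cs,(370,190,415,265),'ovp_t',8)
a,b=[cv2.imread('pics/'+n+'.png') for n in('ovc_t','ovc_s')]
E
python3 - <<'E'
import cv2,numpy as np
def h(ns,o):
    I=[cv2.imread('pics/%s.png'%n) for n in ns]; H=max(i.shape[0] for i in I)
    I=[np.pad(i,((0,H-i.shape[0]),(0,0),(0,0))) for i in I]; J=np.hstack(I); f=min(1,800/J.shape[1],600/H); cv2.imwrite('pics/%s.png'%o,cv2.resize(J,None,fx=f,fy=f,interpolation=cv2.INTER_AREA))
h(['ovs_t','ovp_t'],'ov2')
E
```

```text
(no output)
```

View pics/ovc_t.png

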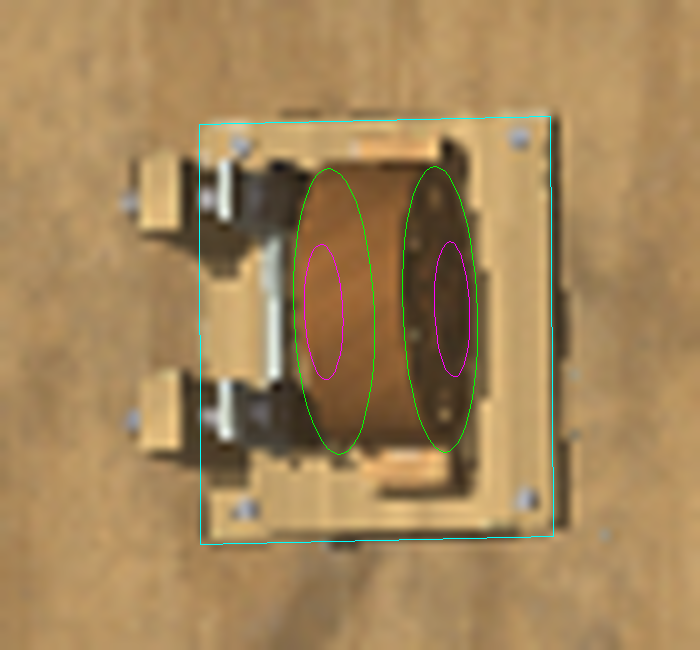

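View pics/ovc_s.png

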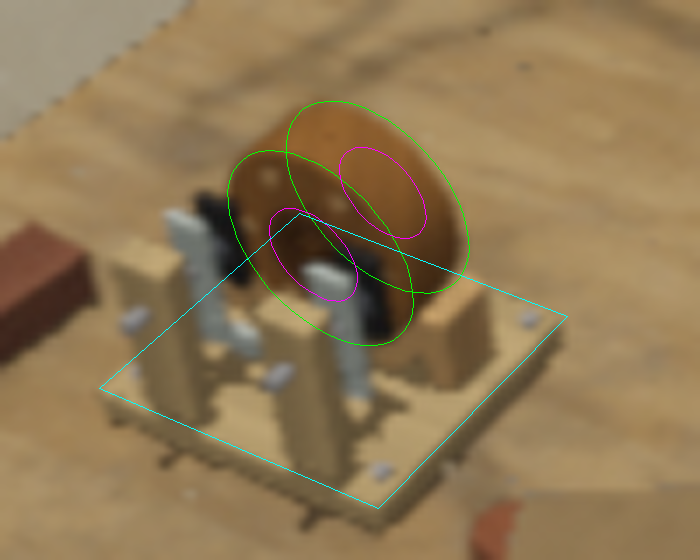

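View pics/ov2.png

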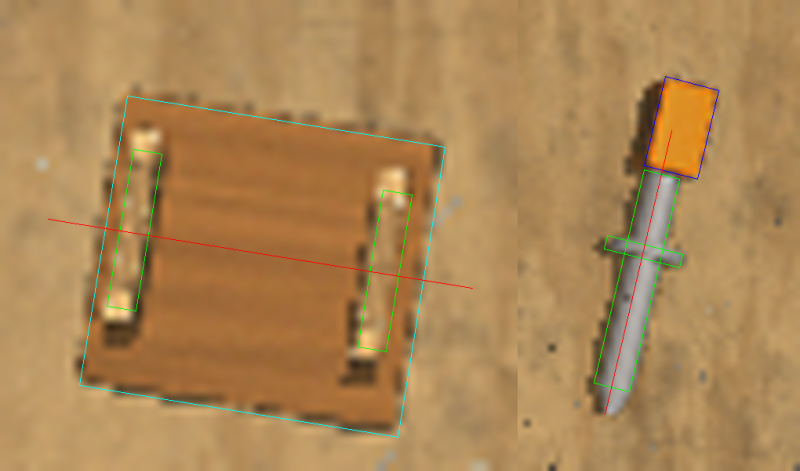

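View pics/ovs_s.png

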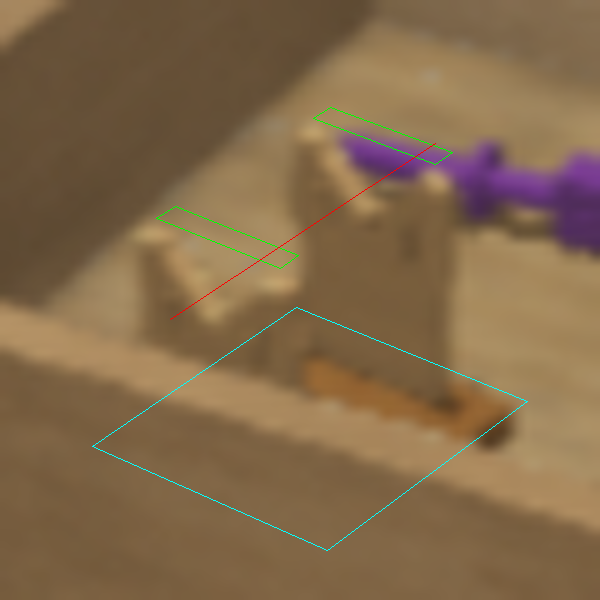

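The overlays agree with the pictures to about 2 mm:

| Thing | Position (m) | Axis (deg) |
|---|---|---|
| Spindle | (0.474, −0.332) | 167 |
| Cradle/wheel | (0.543, 0.401, 0.055) | 92 |
| Stand | (0.464, 0.031) | 81.4 |

First I turn the tool.

```bash
python3 -m pendant '[{"translation":[0,0,0],"dr":[0,0,-7.16]},{"translation":[0,0,0],"dr":[0,0,-7.16]},{"translation":[0,0,0],"dr":[0,0,-7.16]},{"translation":[0,0,0],"dr":[0,0,-7.16]},{"translation":[0,0,0],"dr":[0,0,-7.16]},{"translation":[0,0,0],"dr":[0,0,-7.16]},{"translation":[0,0,0],"dr":[0,0,-7.16]},{"translation":[0,0,0],"dr":[0,0,-7.16]},{"translation":[0,0,0],"dr":[0,0,-7.16]},{"translation":[0,0,0],"dr":[0,0,-7.16]},{"translation":[0,0,0],"dr":[0,0,-7.16]},{"translation":[0,0,0],"dr":[0,0,-7.16]},{"translation":[0,0,0],"dr":[0,0,-7.16]},{"translation":[0,0,0],"dr":[0,0,-7.16]},{"translation":[0,0,0],"dr":[0,0,-7.16]},{"translation":[0,0,0],"dr":[0,0,-7.16]},{"translation":[0,0,0],"dr":[0,0,-7.16]},{"translation":[0,0,0],"dr":[0,0,-7.16]},{"translation":[0,0,0],"dr":[0,0,-7.16]},{"translation":[0,0,0],"dr":[0,0,-7.16]}]' 0.06 50
cat > to.py <<'E'
# usage: to.py x y z ang_of_tool_x : remaining shift in tool axes and turn
import sys; from h import *
np.set_printoptions(precision=4,suppress=True)
s=telemetry.get_state(); Rm=R.from_quat(s['orientation'])
x=Rm.apply([1,0,0]); a=np.degrees(np.arctan2(x[1],x[0]))
print('t',round(s['clock'],2),'pos',s['tcp_pos'],'xang',round(a,2),'toolx',x,'toolz',Rm.apply([0,0,1]),'F',s['ft_force'],'gap',round(s['finger_gap'],4),'q7',round(s['joints'][6],2))
if len(sys.argv)>3:
    t=np.array(list(map(float,sys.argv[1:4]))); print('shift tool',Rm.inv().apply(t-s['tcp_pos']))
if len(sys.argv)>4: print('dr z', -(float(sys.argv[4])-a))
E
python3 to.py 0.4737 -0.3318 0.205 167
```

```text
clock: 3.37
tcp_pos: [0.27, -0.6186, 0.2055]
orientation: [0.112, 0.994, 0.0, -0.0]
ft_force: [-1.2, -0.5, -0.4]
finger_gap: 0.0603
t 3.37 pos [ 0.27   -0.6186  0.2055] xang 167.13 toolx [-0.9749  0.2227  0.    ] toolz [-0.  0. -1.] F [-1.2474 -0.5226 -0.3762] gap 0.0603 q7 2.25
shift tool [-0.1347  0.3249  0.0005]
dr z 0.13395128924972255
```

```bash
python3 -m pendant '[{"translation":[-0.009,0.0217,0],"dr":[0,0,0]},{"translation":[-0.0135,0.0325,0],"dr":[0,0,0]},{"translation":[-0.0135,0.0325,0],"dr":[0,0,0]},{"translation":[-0.0135,0.0325,0],"dr":[0,0,0]},{"translation":[-0.0135,0.0325,0],"dr":[0,0,0]},{"translation":[-0.0135,0.0325,0],"dr":[0,0,0]},{"translation":[-0.0135,0.0325,0],"dr":[0,0,0]},{"translation":[-0.0135,0.0325,0],"dr":[0,0,0]},{"translation":[-0.0135,0.0325,0],"dr":[0,0,0]},{"translation":[-0.009,0.0217,0],"dr":[0,0,0]},{"translation":[-0.0087,0.0215,0],"dr":[0,0,0]},{"translation":[0,0,0],"dr":[0,0,0]}]'
python3 to.py 0.4737 -0.3318 0.008 167
python3 - <<'E'
from h import *
p=optics.camera('top'); crop(p,340,160,440,280,'spin1',5)
E
```

```text
clock: 4.37
tcp_pos: [0.4785, -0.3285, 0.2059]
orientation: [0.112, 0.994, 0.001, 0.001]
ft_force: [-0.4, -0.1, -0.6]
finger_gap: 0.0604
t 4.37 pos [ 0.4785 -0.3285  0.2059] xang 167.11 toolx [-0.9748  0.2231 -0.0012] toolz [ 0.0014  0.001  -1.    ] F [-0.3621 -0.0592 -0.5799] gap 0.0604 q7 1.66
shift tool [ 0.0041 -0.0045  0.1979]
dr z 0.1103942194929175
```

View pics/spin1.png

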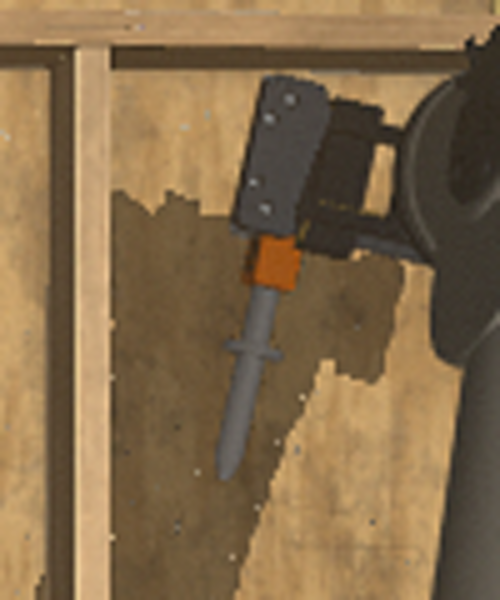

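```bash
python3 -m pendant '[{"translation":[0.001,-0.001,0.015],"dr":[0,0,0]},{"translation":[0.001,-0.001,0.025],"dr":[0,0,0]},{"translation":[0.001,-0.001,0.025],"dr":[0,0,0]},{"translation":[0.001,-0.0015,0.025],"dr":[0,0,0]},{"translation":[0,0,0.025],"dr":[0,0,0]},{"translation":[0,0,0.025],"dr":[0,0,0]},{"translation":[0,0,0.02],"dr":[0,0,0]},{"translation":[0,0,0.01],"dr":[0,0,0]},{"translation":[0,0,0.005],"dr":[0,0,0]},{"translation":[0,0,0],"dr":[0,0,0]}]'
python3 to.py 0.4737 -0.3318 0.006 167
```

```text
clock: 5.25
tcp_pos: [0.4701, -0.3368, 0.03]
orientation: [0.115, 0.993, 0.0, -0.0]
ft_force: [-0.1, -0.3, 0.8]
finger_gap: 0.0601
t 5.25 pos [ 0.4701 -0.3368  0.03  ] xang 166.76 toolx [-0.9734  0.2291  0.0009] toolz [-0.0008  0.0005 -1.    ] F [-0.0857 -0.3471  0.8358] gap 0.0601 q7 1.54
shift tool [-0.0023  0.0057  0.024 ]
dr z -0.24390956575098244
```

```bash
python3 -m pendant '[{"translation":[-0.0023,0.0057,0.004],"dr":[0,0,0]},{"translation":[0,0,0.01],"dr":[0,0,0]},{"translation":[0,0,0.007],"dr":[0,0,0]},{"translation":[0,0,0.003],"dr":[0,0,0]},{"translation":[0,0,0],"dr":[0,0,0]},{"translation":[0,0,0],"dr":[0,0,0]},{"translation":[0,0,0],"dr":[0,0,0]}]'
python3 to.py 0.4737 -0.3318 0.006 167
```

```text
clock: 5.83
tcp_pos: [0.4742, -0.3316, 0.0067]
orientation: [0.115, 0.993, -0.0, 0.0]
ft_force: [0.2, 0.4, -0.3]
finger_gap: 0.0601
t 5.83 pos [ 0.4742 -0.3316  0.0067] xang 166.78 toolx [-0.9735  0.2287 -0.0002] toolz [ 0.0002 -0.0001 -1.    ] F [ 0.1898  0.3973 -0.3131] gap 0.0601 q7 1.51
shift tool [ 0.0005 -0.0003  0.0007]
dr z -0.2179550996698083
```

Well centred. I close the gripper and lift.

```bash
python3 -m pendant '[{"translation":[0,0,0],"dr":[0,0,0]},{"translation":[0,0,0],"dr":[0,0,0]},{"translation":[0,0,0],"dr":[0,0,0]},{"translation":[0,0,0],"dr":[0,0,0]},{"translation":[0,0,0],"dr":[0,0,0]},{"translation":[0,0,0],"dr":[0,0,0]},{"translation":[0,0,0],"dr":[0,0,0]},{"translation":[0,0,0],"dr":[0,0,0]}]' 0.0 50
python3 to.py
```

```text
clock: 6.5
tcp_pos: [0.4741, -0.3315, 0.0065]
orientation: [0.115, 0.993, 0.0, 0.0]
ft_force: [-1.2, -0.3, 0.3]
finger_gap: 0.0235
t 6.5 pos [ 0.4741 -0.3315  0.0065] xang 166.79 toolx [-0.9735  0.2286 -0.    ] toolz [ 0.  0. -1.] F [-1.2242 -0.3179  0.3453] gap 0.0235 q7 1.51
```

```bash
python3 -m pendant '[{"translation":[0,0,-0.01],"dr":[0,0,0]},{"translation":[0,0,-0.02],"dr":[0,0,0]},{"translation":[0,0,-0.03],"dr":[0,0,0]},{"translation":[0,0,-0.03],"dr":[0,0,0]},{"translation":[0,0,-0.03],"dr":[0,0,0]},{"translation":[0,0,-0.03],"dr":[0,0,0]},{"translation":[0,0,-0.03],"dr":[0,0,3]},{"translation":[0,0,-0.03],"dr":[0,0,6]},{"translation":[0,0,-0.02],"dr":[0,0,6]},{"translation":[0,0,-0.01],"dr":[0,0,6]},{"translation":[0,0,0],"dr":[0,0,6]},{"translation":[0,0,0],"dr":[0,0,6]},{"translation":[0,0,0],"dr":[0,0,6]},{"translation":[0,0,0],"dr":[0,0,6]},{"translation":[0,0,0],"dr":[0,0,6]},{"translation":[0,0,0],"dr":[0,0,6]},{"translation":[0,0,0],"dr":[0,0,6]},{"translation":[0,0,0],"dr":[0,0,6]},{"translation":[0,0,0],"dr":[0,0,5.8]},{"translation":[0,0,0],"dr":[0,0,0]}]'
python3 to.py 0.5496 0.226 0.246 92
```

```text
clock: 8.17
tcp_pos: [0.4741, -0.3311, 0.2471]
orientation: [0.696, 0.718, 0.0, 0.0]
ft_force: [0.3, 1.3, -1.5]
finger_gap: 0.0237
t 8.17 pos [ 0.4741 -0.3311  0.2471] xang 91.72 toolx [-0.03    0.9996  0.0001] toolz [ 0.0002  0.0001 -1.    ] F [ 0.2572  1.3126 -1.5003] gap 0.0237 q7 0.44
shift tool [0.5546 0.0922 0.0012]
dr z -0.28322127490844196
```

```bash
python3 -m pendant '[{"translation":[0.0133,0.003,0],"dr":[0,0,0]},{"translation":[0.033,0.0054,0],"dr":[0,0,0]},{"translation":[0.033,0.0054,0],"dr":[0,0,0]},{"translation":[0.033,0.0054,0],"dr":[0,0,0]},{"translation":[0.033,0.0054,0],"dr":[0,0,0]},{"translation":[0.033,0.0054,0],"dr":[0,0,0]},{"translation":[0.033,0.0054,0],"dr":[0,0,0]},{"translation":[0.033,0.0054,0],"dr":[0,0,0]},{"translation":[0.033,0.0054,0],"dr":[0,0,0]},{"translation":[0.033,0.0054,0],"dr":[0,0,0]},{"translation":[0.033,0.0054,0],"dr":[0,0,0]},{"translation":[0.033,0.0054,0],"dr":[0,0,0]},{"translation":[0.033,0.0054,0],"dr":[0,0,0]},{"translation":[0.033,0.0054,0],"dr":[0,0,0]},{"translation":[0.033,0.0054,0],"dr":[0,0,0]},{"translation":[0.033,0.0054,0],"dr":[0,0,0]},{"translation":[0.033,0.0054,0],"dr":[0,0,0]},{"translation":[0.0133,0.003,0],"dr":[0,0,0]},{"translation":[0,0,0],"dr":[0,0,0]},{"translation":[0,0,0],"dr":[0,0,0]}]'
python3 to.py 0.5496 0.226 0.0445 92
python3 - <<'E'
from h import *
for n in('top','side'):
    p=optics.camera(n); np.save(n+'2.npy',p,allow_pickle=True); save(p,n+'2')
    if n=='top': save(p,'top2')
E
```

```text
clock: 9.83
tcp_pos: [0.5465, 0.2269, 0.2465]
orientation: [0.693, 0.721, -0.0, -0.0]
ft_force: [-0.5, -0.4, -1.8]
finger_gap: 0.024
t 9.83 pos [0.5465 0.2269 0.2465] xang 92.25 toolx [-0.0392  0.9992  0.0001] toolz [-0.0006  0.0001 -1.    ] F [-0.5428 -0.4405 -1.775 ] gap 0.024 q7 -0.66
shift tool [-0.001   0.0032  0.202 ]
dr z 0.2493070450074697
```

View pics/top2.png

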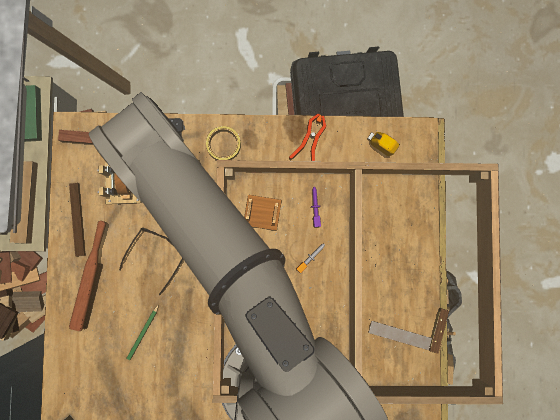

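View pics/side2.png

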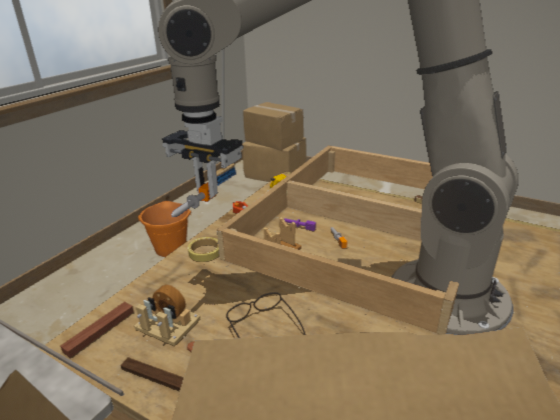

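The side view shows the spindle held with its nose toward the cradle (nose at about (178,212)), and the bench under it is clear. I lower it to bore height.

```bash
python3 -m pendant '[{"translation":[0,0.001,0.01],"dr":[0,0,0]},{"translation":[0,0.001,0.02],"dr":[0,0,0]},{"translation":[0,0.001,0.025],"dr":[0,0,0]},{"translation":[0,0,0.025],"dr":[0,0,0]},{"translation":[0,0,0.025],"dr":[0,0,0]},{"translation":[0,0,0.025],"dr":[0,0,0]},{"translation":[0,0,0.025],"dr":[0,0,0]},{"translation":[0,0,0.02],"dr":[0,0,0]},{"translation":[0,0,0.015],"dr":[0,0,0]},{"translation":[0,0,0.008],"dr":[0,0,0]},{"translation":[0,0,0.004],"dr":[0,0,0]},{"translation":[0,0,0],"dr":[0,0,0]},{"translation":[0,0,0],"dr":[0,0,0]}]'
python3 to.py 0.5496 0.226 0.0445 92
cat > chk.py <<'E'
from ov import *
import sys
np.set_printoptions(precision=4,suppress=True)
nm=sys.argv[1]
s=telemetry.get_state(); x=R.from_quat(s['orientation']).apply([1,0,0]); a=np.degrees(np.arctan2(x[1],x[0]))
dz=.0105
o=np.array(s['tcp_pos'])+[0,0,dz]; 
q=optics.camera('side'); np.save(nm+'.npy',q,allow_pickle=True)
w=[.5435,.401,.055]
cs=[(circ(w,92,-.014,.038),(0,255,0)),(circ(w,92,.014,.038),(0,255,0)),(circ(w,92,-.017,.0095),(255,0,255)),(circ(o,a,.058,.017),(255,255,0)),(circ(o,a,.116,.008),(255,255,0)),(np.array([o,o+x*.128]),(0,0,255))]
draw(q,cs,(125,215,245,345),nm+'s',5)
print(o,a)
E
python3 chk.py c3
```

```text
clock: 11.02
tcp_pos: [0.5506, 0.226, 0.0451]
orientation: [0.695, 0.719, 0.0, 0.0]
ft_force: [0.2, 1.0, -0.3]
finger_gap: 0.0239
t 11.02 pos [0.5506 0.226  0.0451] xang 91.98 toolx [-0.0345  0.9994  0.0003] toolz [ 0.0007  0.0003 -1.    ] F [ 0.206   0.999  -0.2813] gap 0.0239 q7 -0.82
shift tool [ 0.     -0.001   0.0006]
dr z -0.023032586357928153
[0.5506 0.226  0.0556] 91.97696741364207
```

View pics/c3s.png

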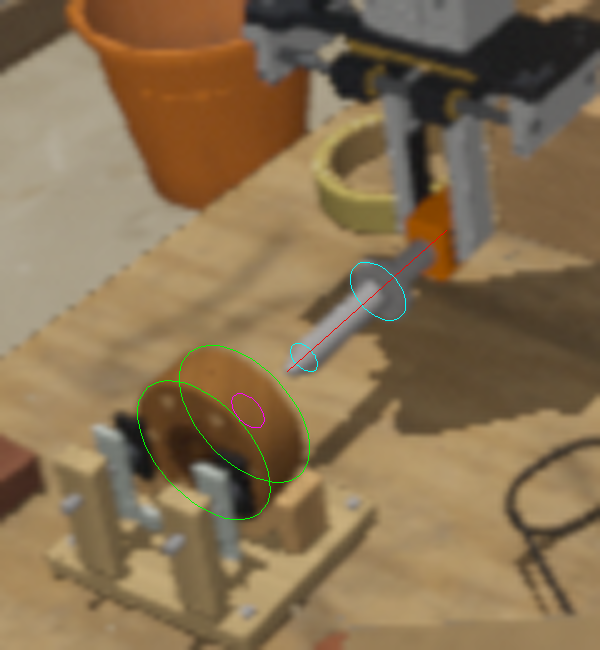

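```bash
python3 -m pendant '[{"translation":[0.005,-0.001,0.0006],"dr":[0,0,0]},{"translation":[0.01,0,0],"dr":[0,0,0]},{"translation":[0.01,0,0],"dr":[0,0,0]},{"translation":[0.006,0,0],"dr":[0,0,0]},{"translation":[0.005,0,0],"dr":[0,0,0]},{"translation":[0.004,0,0],"dr":[0,0,0]},{"translation":[0,0,0],"dr":[0,0,0]},{"translation":[0,0,0],"dr":[0,0,0]}]'
python3 to.py 0.5461 0.326 0.0445 92; python3 chk.py c4
```

```text
clock: 11.73
tcp_pos: [0.5477, 0.2662, 0.0438]
orientation: [0.695, 0.719, -0.0, -0.0]
ft_force: [-0.5, 0.0, -1.0]
finger_gap: 0.0237
t 11.73 pos [0.5477 0.2662 0.0438] xang 92.01 toolx [-0.0351  0.9994 -0.0001] toolz [-0.0001 -0.0001 -1.    ] F [-0.5166  0.0466 -0.9919] gap 0.0237 q7 -0.88
shift tool [ 0.0598  0.0005 -0.0007]
dr z 0.010263264935900906
[0.5477 0.2662 0.0543] 92.0102632649359
```

View pics/c4s.png

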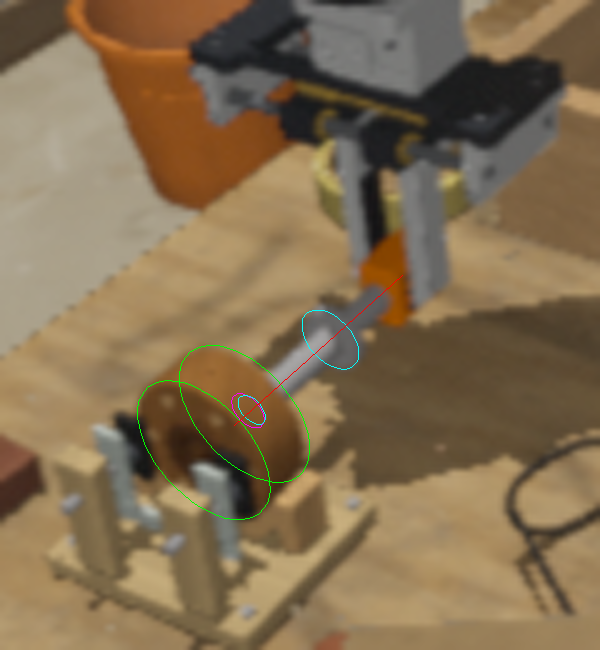

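The nose is in the bore (about (175,300)), the wheel hasn't moved and there is no force. I keep threading.

```bash
python3 -m pendant '[{"translation":[0.003,0,-0.0006],"dr":[0,0,0]},{"translation":[0.005,0,0],"dr":[0,0,0]},{"translation":[0.004,0,0],"dr":[0,0,0]},{"translation":[0.003,0,0],"dr":[0,0,0]},{"translation":[0,0,0],"dr":[0,0,0]}]'
python3 to.py 0.5461 0.326 0.0445 92
```

```text
clock: 12.2
tcp_pos: [0.5473, 0.2821, 0.0447]
orientation: [0.694, 0.72, 0.0, -0.0]
ft_force: [0.9, 0.3, -1.4]
finger_gap: 0.024
t 12.2 pos [0.5473 0.2821 0.0447] xang 92.03 toolx [-0.0354  0.9994  0.0006] toolz [ 0.0003  0.0007 -1.    ] F [ 0.8666  0.2691 -1.3779] gap 0.024 q7 -0.9
shift tool [0.0439 0.0003 0.0002]
dr z 0.028755436975330895
```

```bash
python3 -m pendant '[{"translation":[0.005,0,0],"dr":[0,0,0]},{"translation":[0.006,0,0],"dr":[0,0,0]},{"translation":[0.006,0,0],"dr":[0,0,0]},{"translation":[0.005,0,0],"dr":[0,0,0]},{"translation":[0,0,0],"dr":[0,0,0]},{"translation":[0,0,0],"dr":[0,0,0]}]'
python3 to.py 0.5461 0.326 0.0445 92; python3 chk.py c5
```

```text
clock: 12.7
tcp_pos: [0.5465, 0.3038, 0.0446]
orientation: [0.694, 0.72, 0.0, -0.0]
ft_force: [1.0, 1.9, -0.4]
finger_gap: 0.0233
t 12.7 pos [0.5465 0.3038 0.0446] xang 92.03 toolx [-0.0355  0.9994  0.0006] toolz [ 0.0001  0.0006 -1.    ] F [ 1.028   1.879  -0.4462] gap 0.0233 q7 -0.93
shift tool [0.0222 0.0004 0.0001]
dr z 0.032975477708163226
[0.5465 0.3038 0.0551] 92.03297547770816
```

View pics/c5s.png

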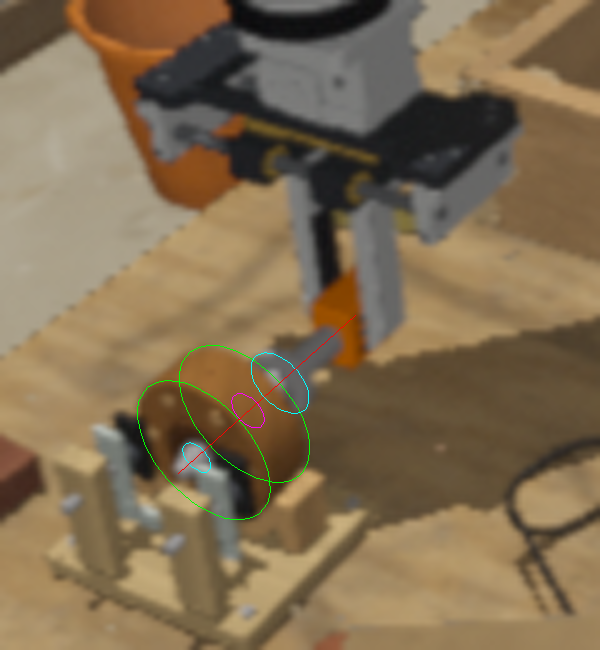

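```bash
python3 -m pendant '[{"translation":[0.005,0,0],"dr":[0,0,0]},{"translation":[0.006,0,0],"dr":[0,0,0]},{"translation":[0.005,0,0],"dr":[0,0,0]},{"translation":[0.003,0,0],"dr":[0,0,0]},{"translation":[0,0,0],"dr":[0,0,0]},{"translation":[0,0,0],"dr":[0,0,0]}]'
python3 to.py 0.5461 0.326 0.0445 92
```

```text
clock: 13.25
tcp_pos: [0.5458, 0.3225, 0.0445]
orientation: [0.695, 0.719, 0.0, -0.0]
ft_force: [1.3, -0.3, -1.1]
finger_gap: 0.0242
t 13.25 pos [0.5458 0.3225 0.0445] xang 92.02 toolx [-0.0352  0.9994  0.0004] toolz [ 0.0001  0.0004 -1.    ] F [ 1.3383 -0.2639 -1.0911] gap 0.0242 q7 -0.95
shift tool [0.0035 0.0004 0.    ]
dr z 0.01595619853314645
```

```bash
python3 -m pendant '[{"translation":[0.002,0,0],"dr":[0,0,0]},{"translation":[0.002,0,0],"dr":[0,0,0]},{"translation":[0,0,0],"dr":[0,0,0]}]'
python3 chk.py c6
```

```text
clock: 13.5
tcp_pos: [0.5456, 0.3263, 0.0445]
orientation: [0.695, 0.719, 0.0, -0.0]
ft_force: [0.9, 0.4, -1.3]
finger_gap: 0.0236
[0.5456 0.3263 0.055 ] 92.00092607806704
```

View pics/c6s.png

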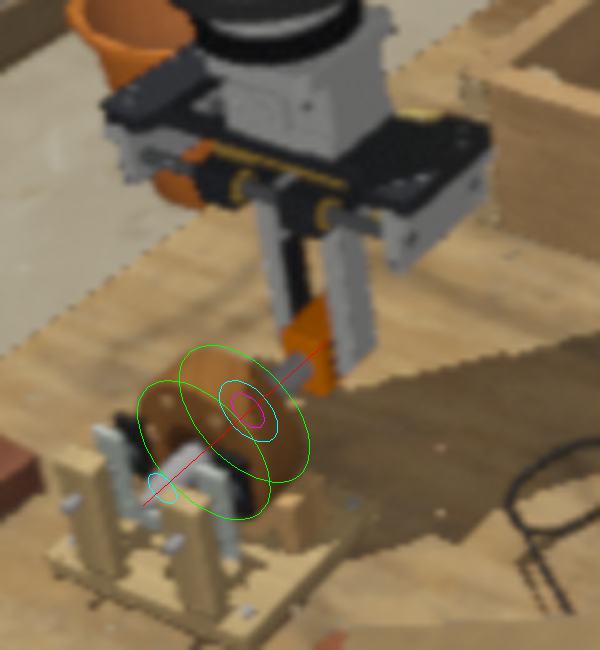

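```bash
for i in 1; do python3 -m pendant '[{"translation":[0.001,0,0],"dr":[0,0,0]},{"translation":[0.001,0,0],"dr":[0,0,0]},{"translation":[0,0,0],"dr":[0,0,0]}]'; done | grep -E "pos|force"
```

```text
tcp_pos: [0.5456, 0.3281, 0.0445]
ft_force: [0.2, -0.5, -0.7]
```

```bash
python3 -m pendant '[{"translation":[0.001,0,0],"dr":[0,0,0]},{"translation":[0.001,0,0],"dr":[0,0,0]},{"translation":[0,0,0],"dr":[0,0,0]}]' | grep -E "pos|force"
```

```text
tcp_pos: [0.5456, 0.3302, 0.0445]
ft_force: [0.1, -0.4, -1.0]
```

```bash
python3 -m pendant '[{"translation":[0.001,0,0],"dr":[0,0,0]},{"translation":[0.0005,0,0],"dr":[0,0,0]},{"translation":[0,0,0],"dr":[0,0,0]}]' | grep -E "pos|force"
```

```text
tcp_pos: [0.5455, 0.3317, 0.0445]
ft_force: [-0.0, -0.4, -2.4]
```

```bash
python3 -m pendant '[{"translation":[0.001,0,0],"dr":[0,0,0]},{"translation":[0.0005,0,0],"dr":[0,0,0]},{"translation":[0,0,0],"dr":[0,0,0]}]' | grep -E "pos|force"
```

```text
tcp_pos: [0.5454, 0.3332, 0.0445]
ft_force: [-0.2, -0.8, -1.2]
```

```bash
python3 -m pendant '[{"translation":[0.001,0,0],"dr":[0,0,0]},{"translation":[0.0005,0,0],"dr":[0,0,0]},{"translation":[0,0,0],"dr":[0,0,0]}]' | grep -E "pos|force"
```

```text
tcp_pos: [0.5455, 0.3346, 0.0445]
ft_force: [0.3, -1.4, -1.1]
```

```bash
python3 -m pendant '[{"translation":[0.001,0,0],"dr":[0,0,0]},{"translation":[0,0,0],"dr":[0,0,0]}]' | grep -E "pos|force"
```

```text
tcp_pos: [0.5455, 0.3351, 0.0444]
ft_force: [1.2, -3.5, -2.2]
```

```bash
python3 chk.py c7
```

```text
[0.5455 0.3351 0.0549] 91.97695861671966
```

View pics/c7s.png

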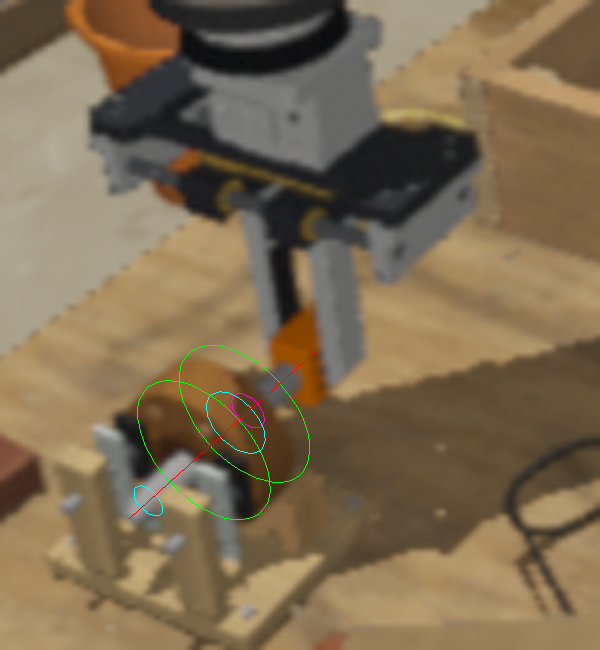

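The wheel has slid onto the pads (about (150,300)) and the force is rising. Now for the steady push.

```bash
python3 -m pendant '[{"translation":[0.0008,0,0],"dr":[0,0,0]},{"translation":[0,0,0],"dr":[0,0,0]}]' | grep -E "pos|force"
```

```text
tcp_pos: [0.5454, 0.3356, 0.0444]
ft_force: [0.1, -5.2, -1.7]
```

```bash
python3 -m pendant '[{"translation":[0.0008,0,0],"dr":[0,0,0]},{"translation":[0,0,0],"dr":[0,0,0]}]' | grep -E "pos|force"
```

```text
tcp_pos: [0.5455, 0.3359, 0.0443]
ft_force: [1.2, -6.8, -0.4]
```

```bash
python3 -m pendant '[{"translation":[0.001,0,0],"dr":[0,0,0]},{"translation":[0.0004,0,0],"dr":[0,0,0]},{"translation":[0,0,0],"dr":[0,0,0]}]' | grep -E "pos|force"
```

```text
tcp_pos: [0.5455, 0.3365, 0.0443]
ft_force: [0.6, -12.3, 3.2]
```

```bash
python3 -m pendant '[{"translation":[0,0,0],"dr":[0,0,0]},{"translation":[0,0,0],"dr":[0,0,0]}]' | grep -E "pos|force"
```

```text
tcp_pos: [0.5455, 0.3365, 0.0443]
ft_force: [0.4, -11.5, 2.2]
```

```bash
python3 -m pendant '[{"translation":[0,0,0],"dr":[0,0,0]},{"translation":[0,0,0],"dr":[0,0,0]}]' | grep -E "pos|force"
```

```text
tcp_pos: [0.5455, 0.3365, 0.0443]
ft_force: [-0.7, -11.5, 3.1]
```

```bash
python3 -m pendant '[{"translation":[-0.0003,0,0],"dr":[0,0,0]},{"translation":[0,0,0],"dr":[0,0,0]},{"translation":[0,0,0],"dr":[0,0,0]},{"translation":[0,0,0],"dr":[0,0,0]},{"translation":[0,0,0],"dr":[0,0,0]}]' | grep -E "pos|force"
```

```text
tcp_pos: [0.5455, 0.3365, 0.0443]
ft_force: [0.0, -11.3, 1.8]
```

```bash
python3 -m pendant '[{"translation":[0,0,0],"dr":[0,0,0]},{"translation":[0,0,0],"dr":[0,0,0]},{"translation":[0,0,0],"dr":[0,0,0]},{"translation":[0,0,0],"dr":[0,0,0]},{"translation":[0,0,0],"dr":[0,0,0]}]' | grep -E "clock|pos|force"; python3 chk.py c8
```

```text
clock: 16.77
tcp_pos: [0.5455, 0.3365, 0.0443]
ft_force: [-0.0, -10.9, 2.4]
[0.5455 0.3365 0.0548] 91.93567793606573
```

View pics/c8s.png

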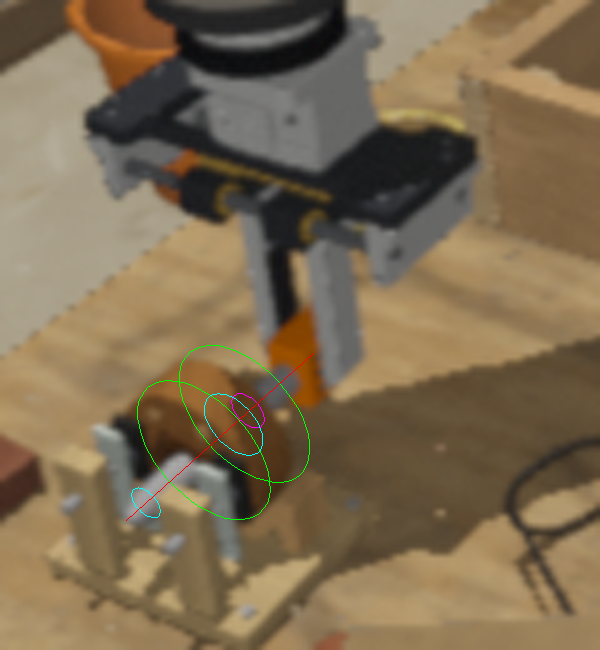

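The collar was held home at about 11 N for over a second. I ease off and lift gently.

```bash
python3 -m pendant '[{"translation":[-0.001,0,0],"dr":[0,0,0]},{"translation":[-0.001,0,0],"dr":[0,0,0]},{"translation":[-0.001,0,0],"dr":[0,0,0]},{"translation":[-0.0006,0,0],"dr":[0,0,0]},{"translation":[0,0,0],"dr":[0,0,0]},{"translation":[0,0,-0.001],"dr":[0,0,0]},{"translation":[0,0,-0.002],"dr":[0,0,0]},{"translation":[0,0,-0.003],"dr":[0,0,0]},{"translation":[0,0,-0.003],"dr":[0,0,0]},{"translation":[0,0,-0.003],"dr":[0,0,0]},{"translation":[0,0,-0.002],"dr":[0,0,0]},{"translation":[0,0,0],"dr":[0,0,0]}]' | grep -E "clock|pos|force|ori"; python3 chk.py c9
```

```text
clock: 17.82
tcp_pos: [0.5456, 0.3348, 0.0592]
orientation: [0.695, 0.719, 0.0, 0.0]
ft_force: [0.8, -0.8, -2.5]
[0.5456 0.3348 0.0697] 91.99264656135657
```

View pics/c9s.png

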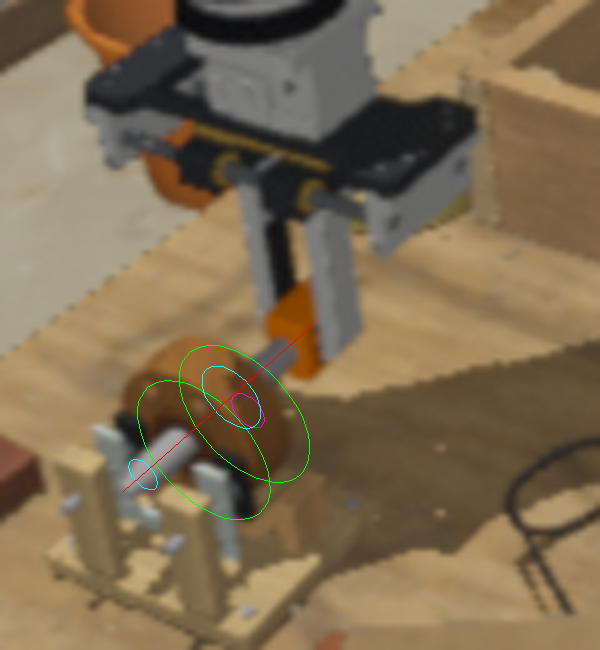

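The wheel is coming up on the spindle (about +1.2 N of load). I continue, with a slight nose-up tilt for the carry.

```bash
python3 -m pendant '[{"translation":[0,0,-0.003],"dr":[0,0,0]},{"translation":[0,0,-0.006],"dr":[0,0,0]},{"translation":[0,0,-0.01],"dr":[0,0,0]},{"translation":[0,0,-0.014],"dr":[0,0.5,0]},{"translation":[0,0,-0.018],"dr":[0,0.5,0]},{"translation":[0,0,-0.018],"dr":[0,1,0]},{"translation":[0,0,-0.018],"dr":[0,1,0]},{"translation":[0,0,-0.018],"dr":[0,1,0]},{"translation":[0,0,-0.018],"dr":[0,1,0]},{"translation":[0,0,-0.018],"dr":[0,0,0]},{"translation":[0,0,-0.018],"dr":[0,0,0]},{"translation":[0,0,-0.014],"dr":[0,0,0]},{"translation":[0,0,-0.01],"dr":[0,0,0]},{"translation":[0,0,-0.006],"dr":[0,0,0]},{"translation":[0,0,-0.003],"dr":[0,0,0]},{"translation":[0,0,0],"dr":[0,0,0]}]' | grep -E "clock|pos|force|ori"
python3 to.py 0.4531 -0.039 0.24 81.4
python3 - <<'E'
from h import *
q=optics.camera('side'); crop(q,120,130,260,270,'c10',4)
E
```

```text
clock: 19.2
tcp_pos: [0.5458, 0.3254, 0.2505]
orientation: [0.694, 0.719, 0.03, -0.031]
ft_force: [-0.5, 0.0, -2.6]
t 19.2 pos [0.5458 0.3254 0.2505] xang 92.0 toolx [-0.0347  0.9956  0.0873] toolz [-0.0028  0.0873 -0.9962] F [-0.4962  0.0343 -2.5619] gap 0.0235 q7 -0.76
shift tool [-0.3605 -0.1053 -0.0211]
dr z 10.596263471949896
```

View pics/c10.png

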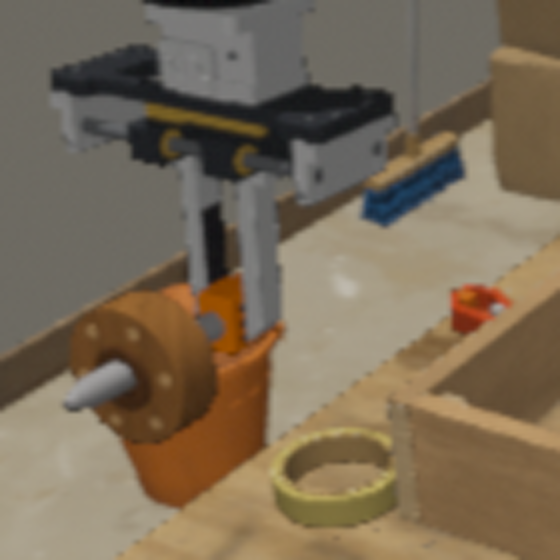

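The wheel is seated against the collar, with the nose protruding at about (140,228). Next I yaw to the stand's axis and carry it over.

```bash
python3 -m pendant '[{"translation":[0,0,0],"dr":[-0.06,0,0.7]},{"translation":[0,0,0],"dr":[-0.13,0,1.5]},{"translation":[0,0,0],"dr":[-0.18,0,2.1]},{"translation":[0,0,0],"dr":[-0.18,0,2.1]},{"translation":[0,0,0],"dr":[-0.18,0,2.1]},{"translation":[0,0,0],"dr":[-0.13,0,1.4]},{"translation":[0,0,0],"dr":[-0.06,0,0.7]},{"translation":[0,0,0],"dr":[0,0,0]}]' | grep -E "clock|pos|force|ori"
python3 to.py 0.4537 -0.0384 0.25 81.4
```

```text
clock: 19.92
tcp_pos: [0.5455, 0.3254, 0.2498]
orientation: [0.758, 0.651, 0.033, -0.029]
ft_force: [0.2, 0.0, -2.2]
t 19.92 pos [0.5455 0.3254 0.2498] xang 81.34 toolx [0.1501 0.9849 0.0869] toolz [ 0.0125  0.086  -0.9962] F [ 0.1726  0.0093 -2.2471] gap 0.0244 q7 -0.94
shift tool [-0.372  -0.036  -0.0326]
dr z -0.06380341879233242
```

```bash
python3 -m pendant '[{"translation":[-0.004,-0.0018,-0.00035],"dr":[0,0,0]},{"translation":[-0.009,-0.0018,-0.0008],"dr":[0,0,0]},{"translation":[-0.014,-0.0018,-0.0012],"dr":[0,0,0]},{"translation":[-0.019,-0.0018,-0.0017],"dr":[0,0,0]},{"translation":[-0.0234,-0.0018,-0.00205],"dr":[0,0,0]},{"translation":[-0.0234,-0.0018,-0.00205],"dr":[0,0,0]},{"translation":[-0.0234,-0.0018,-0.00205],"dr":[0,0,0]},{"translation":[-0.0234,-0.0018,-0.00205],"dr":[0,0,0]},{"translation":[-0.0234,-0.0018,-0.00205],"dr":[0,0,0]},{"translation":[-0.0234,-0.0018,-0.00205],"dr":[0,0,0]},{"translation":[-0.0234,-0.0018,-0.00205],"dr":[0,0,0]},{"translation":[-0.0234,-0.0018,-0.00205],"dr":[0,0,0]},{"translation":[-0.0234,-0.0018,-0.00205],"dr":[0,0,0]},{"translation":[-0.0234,-0.0018,-0.00205],"dr":[0,0,0]},{"translation":[-0.0234,-0.0018,-0.00205],"dr":[0,0,0]},{"translation":[-0.0234,-0.0018,-0.00205],"dr":[0,0,0]},{"translation":[-0.019,-0.0018,-0.0017],"dr":[0,0,0]},{"translation":[-0.014,-0.0018,-0.0012],"dr":[0,0,0]},{"translation":[-0.009,-0.0018,-0.0008],"dr":[0,0,0]},{"translation":[-0.004,-0.0018,-0.00035],"dr":[0,0,0]}]' | grep -E "clock|pos|force|ori"
python3 to.py 0.4537 -0.0384 0.25 81.4
```

```text
clock: 21.58
tcp_pos: [0.453, -0.041, 0.2503]
orientation: [0.758, 0.65, 0.033, -0.028]
ft_force: [0.4, -0.1, -2.4]
t 21.58 pos [ 0.453  -0.041   0.2503] xang 81.23 toolx [0.1519 0.9846 0.0868] toolz [ 0.0134  0.0857 -0.9962] F [ 0.3891 -0.1059 -2.3825] gap 0.0238 q7 -0.11
shift tool [0.0026 0.0003 0.0005]
dr z -0.1724361319592731
```

```bash
python3 -m pendant '[{"translation":[0.0013,0,0],"dr":[0,-1,0]},{"translation":[0.0013,0,0],"dr":[0,-1.5,0]},{"translation":[0,0,0],"dr":[0,-1.5,0]},{"translation":[0,0,0],"dr":[0,-1,0]},{"translation":[0,0,0],"dr":[0,0,0]},{"translation":[0,0,0],"dr":[0,0,0]}]' | grep -E "clock|pos|force|ori"
python3 to.py 0.4537 -0.0384 0.0675 81.4
cat > chk2.py <<'E'
from ov import *
import sys
nm=sys.argv[1]
s=telemetry.get_state(); x=R.from_quat(s['orientation']).apply([1,0,0]); a=np.degrees(np.arctan2(x[1],x[0]))
o=np.array(s['tcp_pos'])+[0,0,.0105]
st=np.array([.4643,.0318,.078]);d=np.array([np.cos(np.radians(81.4)),np.sin(np.radians(81.4)),0])
cs=[(np.array([st-.06*d,st+.06*d]),(0,255,0)),(circ(st,81.4,-.035,.008),(0,255,0)),(circ(st,81.4,.035,.008),(0,255,0)),(circ(o,a,.058,.017),(255,255,0)),(circ(o,a,.116,.008),(255,255,0)),(np.array([o,o+x*.128]),(0,0,255))]
q=optics.camera('side'); np.save(nm+'s.npy',q,allow_pickle=True); draw(q,cs,(240,140,340,260),nm+'s',5)
q=optics.camera('top'); np.save(nm+'t.npy',q,allow_pickle=True); draw(q,cs,(230,170,320,250),nm+'t',7)
E
python3 chk2.py d1
```

```text
clock: 22.08
tcp_pos: [0.4542, -0.0362, 0.2505]
orientation: [0.758, 0.652, 0.0, -0.0]
ft_force: [-0.3, -0.1, -2.3]
t 22.08 pos [ 0.4542 -0.0362  0.2505] xang 81.42 toolx [0.1493 0.9888 0.0007] toolz [-0.0001  0.0007 -1.    ] F [-0.2693 -0.1194 -2.2534] gap 0.0234 q7 -0.23
shift tool [-0.0024 -0.0001  0.1829]
dr z 0.015372280397073723
```

View pics/d1s.png

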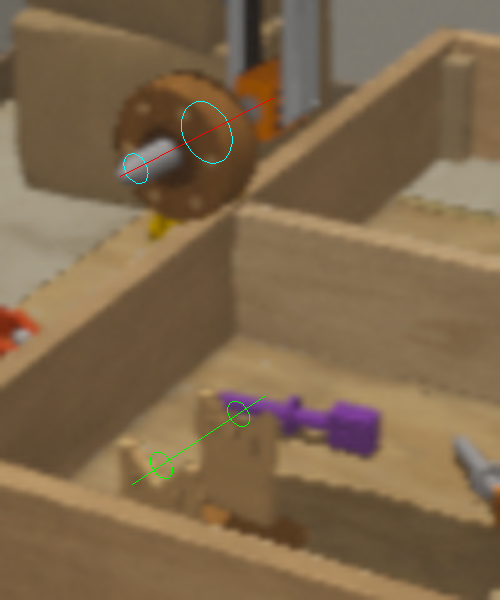

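View pics/d1t.png

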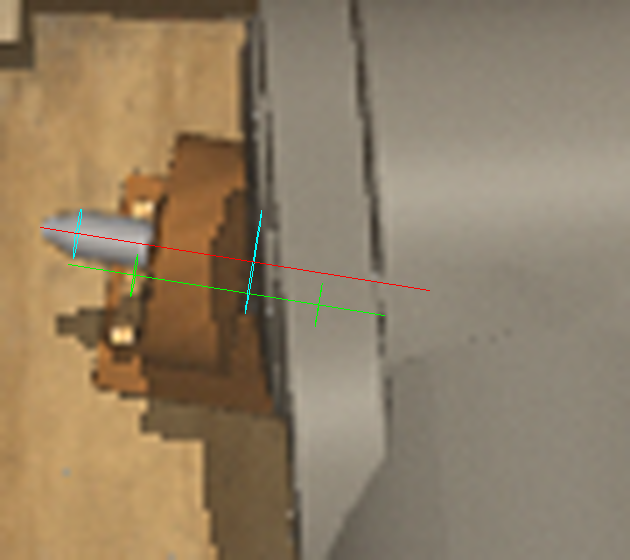

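```bash
python3 - <<'E'
from h import *
np.set_printoptions(precision=4,suppress=True)
p=np.load('top0.npy',allow_pickle=True).item();q=np.load('side0.npy',allow_pickle=True).item()
T={}
for k,(u,v) in {'La':(147,135),'Lb':(118,310),'Ra':(392,180),'Rb':(365,350)}.items():
    T[k]=atz(p,235+u/12-.5,185+v/12-.5,.092); print(k,T[k])
print(sum(T.values())/4)
L=(T['La']+T['Lb'])/2;Rr=(T['Ra']+T['Rb'])/2; print(L,Rr,np.degrees(np.arctan2(*(L-Rr)[[1,0]])),np.linalg.norm(L-Rr))
# side tips from ovs_s (10x, origin 250,205)
for k,(u,v) in {'Lfar':(152,232),'Lnear':(283,285),'Rfar':(310,132),'Rnear':(437,178),'Lbot':(213,315),'Rbot':(370,208)}.items():
    print(k,atz(q,250+u/10-.5,205+v/10-.5,.092 if 'bot' not in k else .067))
# depth-based notch
W=world(p)
s=(abs(W[...,0]-.464)<.05)&(abs(W[...,1]-.031)<.05)&(W[...,2]>.05)
X=W[s]; d=np.array([.1495,.9888]);
c=np.array([.464,.0315]); al=(X[:,:2]-c)@d; la=(X[:,:2]-c)@np.array([d[1],-d[0]])
for sg in(-1,1):
    m=(al*sg>0)
    for i in np.argsort(la[m]): print(sg,np.round(la[m][i]*1e3,1),np.round(al[m][i]*1e3,1),np.round(X[m][i,2]*1e3,1)) if i%2==0 else None
E
```

```text
La [0.5026 0.0714 0.092 ]
Lb [0.4645 0.0772 0.092 ]
Ra [0.4934 0.0182 0.092 ]
Rb [0.4565 0.0236 0.092 ]
[0.4793 0.0476 0.092 ]
[0.4836 0.0743 0.092 ] [0.4749 0.0209 0.092 ] 80.82719742488388 0.054056873549032915
Lfar [0.4879 0.0731 0.092 ]
Lnear [0.4421 0.08   0.092 ]
Rfar [0.4771 0.0043 0.092 ]
Rnear [0.4326 0.0102 0.092 ]
Lbot [0.4721 0.0682 0.067 ]
Rbot [ 0.4619 -0.0032  0.067 ]
-1 -26.3 -36.1 87.5
-1 -26.2 -31.0 61.3
-1 -24.0 -33.1 84.6
-1 -21.5 -32.7 87.4
-1 -20.3 -37.9 77.7
-1 -18.5 -34.9 85.2
-1 -16.2 -31.9 83.9
-1 -15.3 -37.0 81.0
-1 -12.9 -34.1 76.6
-1 -10.7 -31.1 76.2
-1 -9.9 -36.2 76.5
-1 -7.6 -33.2 73.5
-1 -5.0 -32.8 74.0
-1 -4.0 -38.0 70.5
-1 -1.9 -32.4 64.6
-1 -1.5 -37.6 72.6
-1 1.3 -34.6 62.6
-1 3.0 -31.6 70.0
-1 4.0 -36.8 67.4
-1 6.0 -33.7 71.7
-1 8.2 -30.7 71.4
-1 9.0 -35.9 72.4
-1 10.2 -30.3 80.9
-1 11.0 -35.4 81.8
-1 14.1 -35.1 74.1
-1 15.9 -32.0 79.6
-1 16.3 -37.2 85.7
-1 18.7 -34.2 82.9
-1 20.7 -31.2 85.1
-1 21.6 -36.3 83.8
-1 23.7 -33.3 84.8
-1 25.8 -30.3 85.8
-1 26.5 -35.5 87.4
1 -26.5 35.8 67.1
1 -25.0 38.0 86.1
1 -24.2 32.9 84.6
1 -22.4 38.4 85.4
1 -21.6 33.3 84.8
1 -20.1 38.6 91.6
1 -19.0 33.7 85.5
1 -17.2 39.5 82.1
1 -16.5 34.1 86.6
1 -13.9 34.6 85.2
1 -11.4 37.9 78.9
1 -10.4 32.8 76.2
1 -8.4 35.8 78.0
1 -5.6 36.4 74.3
1 -4.1 31.7 62.0
1 -2.7 37.0 69.8
1 -1.6 32.0 64.0
1 0.1 37.6 66.4
1 0.9 32.4 67.0
1 2.7 35.1 73.5
1 4.9 38.2 72.1
1 5.7 32.9 73.9
1 7.9 36.0 73.8
1 10.4 36.3 75.5
1 12.3 31.9 57.9
1 13.0 36.8 74.7
1 15.1 32.4 56.2
1 15.1 36.8 82.8
1 16.4 32.0 75.3
1 17.8 37.3 81.6
1 18.5 32.1 83.0
1 20.4 37.8 81.3
1 20.6 32.2 90.2
1 23.3 35.5 82.8
1 25.5 38.6 82.4
1 25.9 33.2 87.7
```

Depth samples of the posts put both notch bottoms within about 1 mm of the assumed axis. I descend to just above the posts.

```bash
python3 -m pendant '[{"translation":[-0.0012,0,0.004],"dr":[0,0,0]},{"translation":[-0.0012,0,0.008],"dr":[0,0,0]},{"translation":[0,0,0.012],"dr":[0,0,0]},{"translation":[0,0,0.016],"dr":[0,0,0]},{"translation":[0,0,0.016],"dr":[0,0,0]},{"translation":[0,0,0.016],"dr":[0,0,0]},{"translation":[0,0,0.016],"dr":[0,0,0]},{"translation":[0,0,0.016],"dr":[0,0,0]},{"translation":[0,0,0.016],"dr":[0,0,0]},{"translation":[0,0,0.012],"dr":[0,0,0]},{"translation":[0,0,0.008],"dr":[0,0,0]},{"translation":[0,0,0.005],"dr":[0,0,0]},{"translation":[0,0,0],"dr":[0,0,0]},{"translation":[0,0,0],"dr":[0,0,0]}]' | grep -E "clock|pos|force|ori"
python3 to.py 0.4537 -0.0384 0.0675 81.4
python3 chk2.py d2
```

```text
clock: 23.35
tcp_pos: [0.454, -0.0391, 0.1056]
orientation: [0.758, 0.652, 0.0, -0.0]
ft_force: [-0.3, -0.0, -1.9]
t 23.35 pos [ 0.454  -0.0391  0.1056] xang 81.35 toolx [0.1504 0.9886 0.0002] toolz [-0.0001  0.0002 -1.    ] F [-0.3358 -0.013  -1.8999] gap 0.0236 q7 -0.37
shift tool [ 0.0006 -0.0004  0.0381]
dr z -0.04930441249982209
```

View pics/d2s.png

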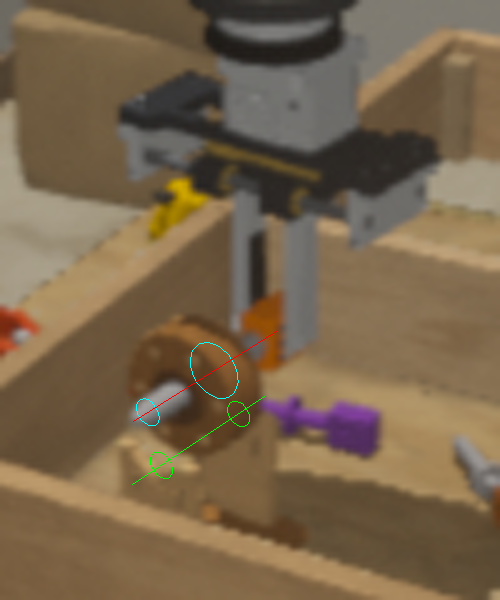

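View pics/d2t.png

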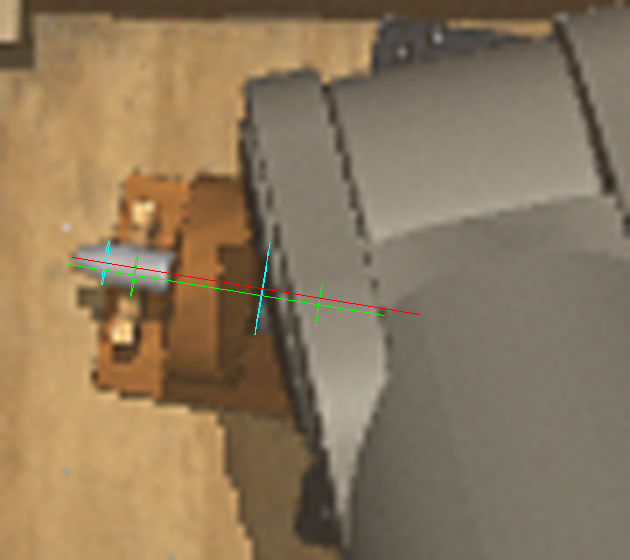

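The shaft lies over the notch between the tips at about (250,200) and (247,217) in the top view. I lower it.

```bash
python3 -m pendant '[{"translation":[0,0,0.004],"dr":[0,0,0]},{"translation":[0,0,0.007],"dr":[0,0,0]},{"translation":[0,0,0.008],"dr":[0,0,0]},{"translation":[0,0,0.007],"dr":[0,0,0]},{"translation":[0,0,0.004],"dr":[0,0,0]},{"translation":[0,0,0.002],"dr":[0,0,0]},{"translation":[0,0,0],"dr":[0,0,0]},{"translation":[0,0,0],"dr":[0,0,0]}]' | grep -E "clock|pos|force|ori"
```

```text
clock: 24.12
tcp_pos: [0.4539, -0.039, 0.0734]
orientation: [0.758, 0.652, -0.0, -0.0]
ft_force: [0.1, 0.6, -3.0]
```

```bash
python3 -m pendant '[{"translation":[0,0,0.0015],"dr":[0,0,0]},{"translation":[0,0,0.0015],"dr":[0,0,0]},{"translation":[0,0,0],"dr":[0,0,0]},{"translation":[0,0,0],"dr":[0,0,0]}]' | grep -E "clock|pos|force|ori"
```

```text
clock: 24.45
tcp_pos: [0.4539, -0.0391, 0.0705]
orientation: [0.758, 0.652, -0.0, -0.0]
ft_force: [-0.4, 0.6, -1.9]
```

```bash
python3 -m pendant '[{"translation":[0,0,0.001],"dr":[0,0,0]},{"translation":[0,0,0.001],"dr":[0,0,0]},{"translation":[0,0,0],"dr":[0,0,0]},{"translation":[0,0,0],"dr":[0,0,0]}]' | grep -E "clock|pos|force|ori"
```

```text
clock: 24.78
tcp_pos: [0.4539, -0.0391, 0.0684]
orientation: [0.758, 0.652, -0.0, -0.0]
ft_force: [-0.4, 0.8, -2.5]
```

```bash
python3 -m pendant '[{"translation":[0,0,0.001],"dr":[0,0,0]},{"translation":[0,0,0],"dr":[0,0,0]},{"translation":[0,0,0],"dr":[0,0,0]}]' | grep -E "clock|pos|force|ori"
```

```text
clock: 25.03
tcp_pos: [0.4539, -0.039, 0.0675]
orientation: [0.758, 0.652, -0.0, -0.0]
ft_force: [-1.0, -0.0, -0.7]
```

```bash
python3 -m pendant '[{"translation":[0,0,0.001],"dr":[0,0,0]},{"translation":[0,0,0],"dr":[0,0,0]},{"translation":[0,0,0],"dr":[0,0,0]}]' | grep -E "clock|pos|force|ori"
```

```text
clock: 25.28
tcp_pos: [0.4541, -0.0391, 0.0666]
orientation: [0.758, 0.652, 0.0, 0.0]
ft_force: [-0.7, -0.8, 5.9]
```

```bash
python3 chk2.py d3
```

```text
(no output)
```

View pics/d3s.png

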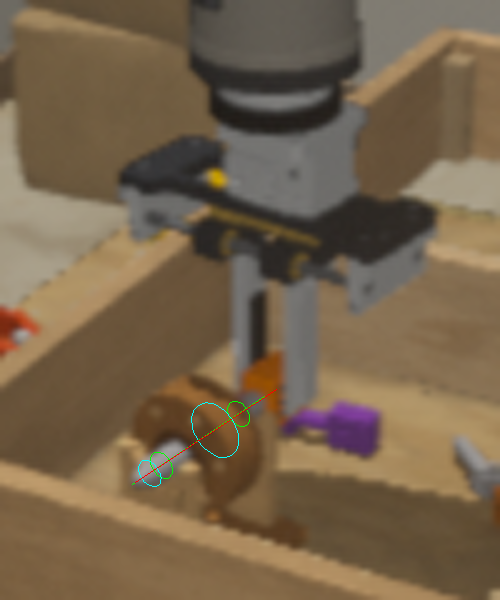

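The spindle has seated (upward force at the predicted height). I relieve the load slightly and open.

```bash
python3 -m pendant '[{"translation":[0,0,-0.0008],"dr":[0,0,0]},{"translation":[0,0,0],"dr":[0,0,0]}]' | grep -E "clock|pos|force|ori"
python3 -m pendant '[{"translation":[0,0,0],"dr":[0,0,0]},{"translation":[0,0,0],"dr":[0,0,0]},{"translation":[0,0,0],"dr":[0,0,0]},{"translation":[0,0,0],"dr":[0,0,0]},{"translation":[0,0,0],"dr":[0,0,0]},{"translation":[0,0,0],"dr":[0,0,0]}]' 0.05
python3 chk2.py d4
```

```text
clock: 25.55
tcp_pos: [0.4539, -0.039, 0.0673]
orientation: [0.758, 0.652, 0.0, -0.0]
ft_force: [-0.4, -0.3, -1.5]
clock: 26.05
tcp_pos: [0.4539, -0.0391, 0.0672]
orientation: [0.758, 0.652, -0.0, -0.0]
ft_force: [0.1, -0.1, 0.5]
finger_gap: 0.0498
```

View pics/d4s.png

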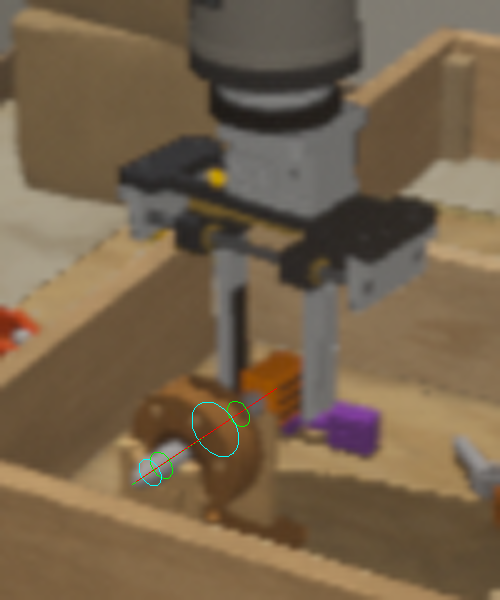

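It stays in place with the fingers open. I withdraw straight up, then clear the view.

```bash
python3 -m pendant '[{"translation":[0,0,-0.005],"dr":[0,0,0]},{"translation":[0,0,-0.01],"dr":[0,0,0]},{"translation":[0,0,-0.02],"dr":[0,0,0]},{"translation":[0,0,-0.03],"dr":[0,0,0]},{"translation":[0,0,-0.03],"dr":[0,0,0]},{"translation":[0,0,-0.03],"dr":[0,0,0]},{"translation":[0,0,-0.03],"dr":[0,0,0]},{"translation":[0,0,-0.03],"dr":[0,0,0]},{"translation":[-0.02,0,-0.015],"dr":[0,0,0]},{"translation":[-0.03,0,0],"dr":[0,0,0]},{"translation":[-0.03,0,0],"dr":[0,0,0]},{"translation":[-0.03,0,0],"dr":[0,0,0]},{"translation":[-0.03,0,0],"dr":[0,0,0]},{"translation":[-0.03,0,0],"dr":[0,0,0]},{"translation":[-0.03,0,0],"dr":[0,0,0]},{"translation":[-0.03,0,0],"dr":[0,0,0]},{"translation":[-0.03,0,0],"dr":[0,0,0]},{"translation":[-0.02,0,0],"dr":[0,0,0]},{"translation":[0,0,0],"dr":[0,0,0]},{"translation":[0,0,0],"dr":[0,0,0]}]'
python3 - <<'E'
from ov import *
np.set_printoptions(precision=4,suppress=True)
st=np.array([.4643,.0318,.078]);d=np.array([np.cos(np.radians(81.4)),np.sin(np.radians(81.4)),0]); o=st-.071*d
cs=[(np.array([o-.02*d,o+.128*d]),(0,0,255)),(circ(o,81.4,.058,.017),(255,255,0)),(circ(o,81.4,.116,.008),(255,255,0))]
q=optics.camera('side'); save(q,'fs'); draw(q,cs,(250,195,320,265),'f_s',8)
p=optics.camera('top'); save(p,'ft'); draw(p,cs,(230,180,310,240),'f_t',9)
W=world(p); m=p['pixels'].astype(int); hs=cv2.cvtColor(p['pixels'],cv2.COLOR_RGB2HSV)
s=np.zeros((420,560),bool); s[190:250,270:312]=1
org=s&(hs[...,1]>190)&(hs[...,0]<16)&(hs[...,2]>130)&(W[...,2]>.05)
print(org.sum(),W[org].mean(0) if org.sum() else '')
for n in('glasses','tape_measure','tape_roll'):
    for pic,nm in((p,'top'),(q,'side')):
        print(n,nm,[(round(r['score'],2),r['extent']) for r in spotter.cut_out(n,pic)[:2]])
E
```

```text
clock: 27.82
tcp_pos: [0.4115, -0.3163, 0.2679]
orientation: [0.759, 0.651, 0.0, -0.0]
ft_force: [-0.3, 0.9, -0.2]
finger_gap: 0.0503
21 [ 0.4526 -0.0381  0.092 ]
glasses top [(0.75, [141.8, 227.9, 29.6, 13.3]), (0.45, [240.9, 206.1, 58.0, 13.8])]
glasses side [(0.78, [225.2, 302.7, 29.3, 33.3])]
tape_measure top [(0.77, [367.1, 134.3, 32.1, 24.2])]
tape_measure side [(0.66, [268.7, 176.3, 16.2, 11.5])]
tape_roll top []
tape_roll side [(0.76, [186.2, 238.5, 32.4, 23.0])]
```

View pics/f_s.png

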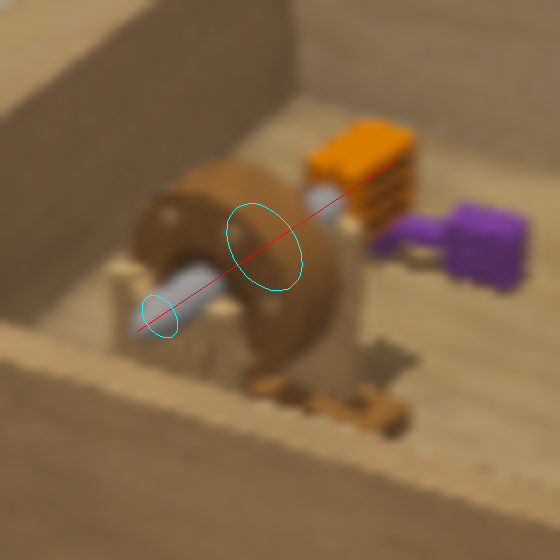

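View pics/f_t.png

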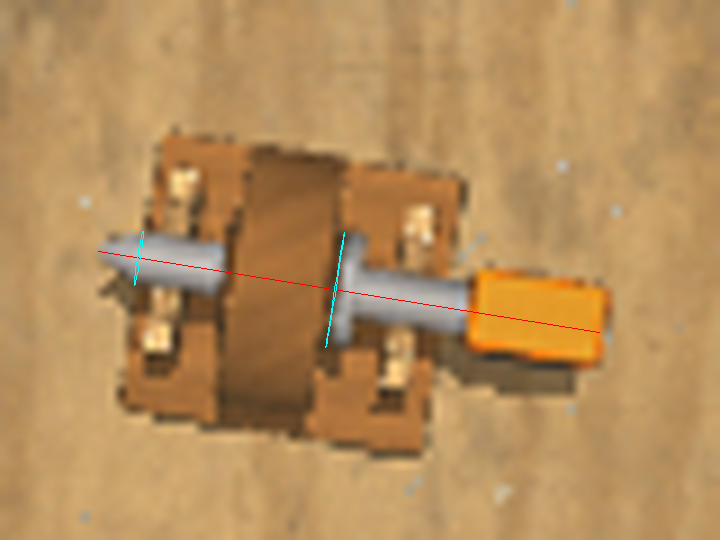

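View pics/ft.png

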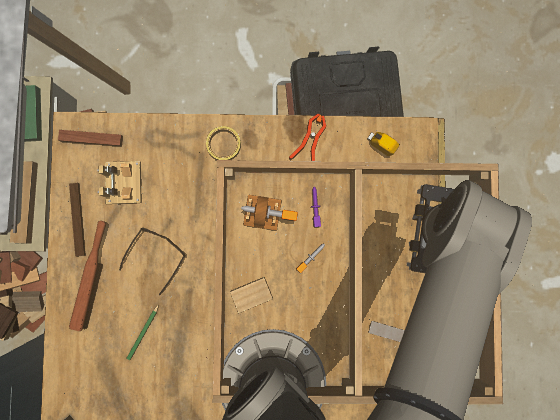

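The wheel hangs between the posts, with the spindle in both notches and the handle outside. The glasses, tape measure and tape roll are where they were. I hand in.

```bash
python3 -c "
from h import *
print(workorder.close_job())"
```

```text
the job is handed in; nothing more can be done
None
```

The wheel now hangs on the spindle in the stand, and I handed the job in at about 28 s, well inside the 66 s limit.

- **Threading:** I took the large orange-handled spindle by its handle and threaded it through the bore. The wheel slid about 8 mm before it met the pads.
- **Press:** I held the collar home at 11–12 N for over a second. The highest reading was 12.3 N, but I read the force only at the end of each move.
- **Hanging:** I lifted the wheel out on the spindle, carried it slightly nose-up, lowered it level into both notches, let go and withdrew.
- **Last checks:** Both views show the neck and shaft in the notches, the wheel between the posts by the collar, and the handle outside on the −y side. The handle's top measured 92 mm against 95 mm expected, within the camera's accuracy.
- **Left alone:** By eye, the glasses, tape measure and tape roll are where they were in the top view. The gripper touched only the handle.
- **Failed or disagreed:**
  - The network missed the tape roll in the last top view, though the roll is plain to see there.
  - The side camera's overlay sat about 2–3 mm off the top view at the stand.
  - I took the stand's +y as world +y, because its two posts look alike.

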